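# Stow the thickness rings on the rolling pin

## Robot

A 6-joint arm with a two-finger parallel gripper is mounted at the origin on the work surface. World frame = base frame: x ahead of the robot, y to its left, z up, the work surface at z = 0. Lengths are in mm, angles in rad, forces in N, time in s.
With the tool pointing down it reaches from about 250 to 800 mm from the base axis. Payload 3.9 kg.
Tool frame: the origin (TCP) lies at the very end of the fingers, on their centre line; the grasp point (between the pads) lies 19 mm behind it (bot.hold_point_z is the distance from the TCP to the grasp point, in mm); z points along the fingers, y is the direction in which the jaws open and shut (so a half turn about z gives the same grasp; the last joint's range is limited). The gripper opens to 85 mm and grips with 20 to 120 N. Pads are 22 mm wide; open, the fingers measure 114 mm over their backs; the gripper's body (76 mm by 85 mm) begins 54 mm behind the grasp point. The pads swing forward as they close: fully open they stand 13 mm farther back than shut.
Start: joints at [-1.276, 0.26, -0.138, 1.173, 0, 1.571], TCP at [152.533, -502.343, 231.304] pointing down, gripper open.
Joint ranges: [-2.78, 2.78], [-0.83, 1.72], [-1.28, 1.37], [-1.9, 2.12], [-1.57, 1.48], [-3.14, 3.14]. Speed limits (rad/s): [2.57, 2.57, 3.14, 3.14, 3.14, 3.14].

## Interface

Orientations are given as a rotation vector (axis times angle).
In Python, from cell import bot gives the robot as it stands. The module is installed in compiled form; this text tells all that it offers.
- The arm moves only by the shell command python3 -m crank 'ROWS'. ROWS is a JSON object of lists of equal length, an entry for each row: "travel": the shift along the tool's x, y, z in m, a list of three; "delta_rot": the turn, a rotation vector about the tool's x, y, z in rad, a list of three; "hand": the opening, from 0 (shut) to 1 (fully open). In form: {"travel": [[dx, dy, dz], ...], "delta_rot": [[ax, ay, az], ...], "hand": [hand, ...]}. A call has 1 to 12 rows; each row shifts and turns the pose as measured when the row begins, along the tool's axes as they then stand; what a row does not reach is not made up. A row lasts 1/10 s, in which the tool goes at most 50 mm and 8.59 degrees, less where a joint would pass 70% of its speed; a pose out of reach is approached as far as the arm can. A call is refused whole if a number of a shift passes 0.05 or a number of a turn 0.15, either way. A call with a gripper value outside its range is refused whole. The fingers move at their own pace and stop on an object; the grip force is fixed at half the most. Time passes only in rows, so rows that do not move let the fingers close. It gives the time, the measured TCP pose, the force and the opening at its end, in the units of the state.
- bot.get_obs(): the state, without advancing time (a new reading comes with each control period).
- bot.get_image(name): name is "side" or "top"; returns a dict with "frame" (400x640x3 uint8, blue, green, red), "intrinsics" (3x3 intrinsics, pixels), "extrinsics" (4x4, takes a point from world to camera coordinates). Camera axes: x right, y down, z forward; pixel columns grow to the right and rows downward; lengths in mm; the calibration is good to about 2 mm. A picture is of the moment at which its call begins. There is no depth.
- bot.job_done(): hands the job in, once; it reports no verdict.
The state is a dict: "time": time; "qpos": joint angles; "joint_velocities": joint speeds; "effort": joint torques, N m; "ee_pos": TCP position; "ee_rot": TCP orientation; "force": force on the tool from outside, world axes, zero at the start; "torque": the same for the moment, N m; "finger_gap": finger opening in mm.
Only numpy, scipy, OpenCV 4.12 (cv2) and the standard library are available. Lean on these libraries where they do the work, as an engineer would, in place of code of your own. Each camera call takes 0.05 s, during which the arm holds its last target.

## Task

Thread the three wooden thickness rings onto the rolling pin's bare steel axle, the widest first, then the middle one, the smallest outermost. Push the whole stack home, with the rubber washer that sits on the axle, so that washer and rings lie snug against the end of the roller: press firmly but do not ram it. Leave the other things on the table where they are.

Things in the scene. Friction and masses are not known exactly. Their poses are not given: they have to be found in the camera images.
- ring_big_c (a point): the widest of three plain wooden rings: outer diameter 80 mm, 12 mm thick, through hole 16.8 mm across. The point is the ring's centre (middle of the hole, half-way through the thickness); x runs along the hole. It starts standing on edge in one of the rack's three places, hole level, free to lean by up to about 5 degrees
- ring_mid_c (a point): the middle-sized of three plain wooden rings: outer diameter 66 mm, 12 mm thick, through hole 16.8 mm across. The point is the ring's centre (middle of the hole, half-way through the thickness); x runs along the hole. It starts standing on edge in one of the rack's three places, hole level, free to lean by up to about 5 degrees
- ring_small_c (a point): the smallest of three plain wooden rings: outer diameter 52 mm, 12 mm thick, through hole 16.8 mm across. The point is the ring's centre (middle of the hole, half-way through the thickness); x runs along the hole. It starts standing on edge in one of the rack's three places, hole level, free to lean by up to about 5 degrees
- cradle_front (a point): point on the line of the rolling pin's axle, 80 mm up, 20 mm in front of the front edge of the fixed wooden cradle that holds the pin fast; x points out along the level bare axle to its free end, z is up. The pin lies lengthwise up to 13 mm either way: the roller's end face is within 13 mm of this point along x; how far is not reported, so look or feel for it
- cradle_back (a point): point on the same axle line, 150 mm behind cradle_front (over the cradle), same axes. The roller is 50 mm in diameter, 200 mm long; from its end face the bare round steel axle, 14.8 mm in diameter, sticks out 120 mm, its free end chamfered by 2 mm; nothing stands under it
- washer (a joint): black rubber washer, 26 mm in diameter and 4 mm thick, that slides stiffly along the axle (about 4 N to move it): the reading is the gap in m between it and the roller, 0 when it lies against the roller; it starts 8 to 18 mm off. With all home the ring centres lie 10, 22 and 34 mm out from the roller's end face
- rack_c (a point): centre of the wooden ring rack, at table height; x runs along its two rails. Fixed, 170 mm long, 70 mm wide. The three places are at -55, 0 and 55 mm along x, the rings' holes parallel to x. Rails are 10 mm thick, 36 mm apart, their tops 35 mm up; at each place four thin dowels (6 mm, 57 mm up), 18 mm either side of the middle line, in two pairs 14 mm apart along x, keep the ring upright. The upper part of each ring is free for pinching its two faces from above
- goblet1_c (a point): upturned drinking glass, 72 mm wide, 142 mm high, leave alone; the point is its centre
- goblet2_c (a point): second upturned drinking glass, the same
- mug_c (a point): white mug, 76 mm wide, 85 mm high, leave alone; centre
- jar_c (a point): amber jar, 64 mm wide, 90 mm high, leave alone; centre
- jar_lid_c (a point): steel jar lid lying flat, 72 mm wide, 14 mm high, leave alone; centre
- spoon_c (a point): spoon lying flat, leave alone; about its middle
- brush_c (a point): pastry brush lying flat, leave alone; about its middle

How it is judged:
By the outcome, as a careful person would: the job done as asked, in the order asked, and still so for the second after the job is handed in, with the robot touching nothing.
It also fails if it takes over 72 s, if anything falls off the work surface, if the arm or the gripper's body presses on something with over 40 N, if the wrist force passes 120 N, or if a joint passes its speed limit or range.

## Working session

There is one attempt and no reset: what is moved stays moved. The work goes in short steps, Python scripts to look and compute and a shell command to move; the robot and the scene stay as the last step left them, time stands still between calls to the robot, and variables do not carry over. Pictures are saved under pics/ and viewed, and the job is handed in when it is done.

```bash
mkdir -p pics
python3 - <<'E'
from cell import bot
import cv2,numpy as np
print(bot.get_obs())
for n in("side","top"):
    d=bot.get_image(n);cv2.imwrite(f"pics/{n}0.png",d["frame"]);print(n,d["intrinsics"],np.round(d["extrinsics"],4).tolist())
E
```

```text
{'time': 0.0, 'qpos': array([-1.27599921e+00,  2.60663881e-01, -1.39388512e-01,  1.17264900e+00,
       -1.06289675e-05,  1.57081148e+00]), 'joint_velocities': array([-0.00224762, -0.00036805, -0.00020289,  0.00033721,  0.00109999,
       -0.00012054]), 'effort': array([ 1.95487657e-03, -4.05678141e+01,  2.53921562e+01,  1.88617181e-02,
       -9.08515494e-05, -1.05975047e-05]), 'ee_pos': array([ 152.33903049, -501.71344814,  230.46806633]), 'ee_rot': array([-3.10566778e+00, -4.61091216e-01,  4.55755433e-04]), 'force': array([ 0.04112923, -0.33881018, -0.01715277]), 'torque': array([-0.06035385,  0.01507769, -0.0128972 ]), 'finger_gap': 85.25706936438077}
side [[390.56365698   0.         318.17860837]
 [  0.         390.56365698 199.85829186]
 [  0.           0.           1.        ]] [[0.9801, -0.1984, -0.0099, -557.8643], [-0.1558, -0.7364, -0.6584, 143.1723], [0.1234, 0.6468, -0.7526, 988.3225], [0.0, 0.0, 0.0, 1.0]]
top [[375.50127887   0.         316.02220415]
 [  0.         375.50127887 197.8073269 ]
 [  0.           0.           1.        ]] [[-0.0075, -1.0, -0.0006, -4.6672], [-0.9922, 0.0075, -0.1244, 579.8056], [0.1244, -0.0004, -0.9922, 943.6846], [0.0, 0.0, 0.0, 1.0]]
```

View pics/side0.png

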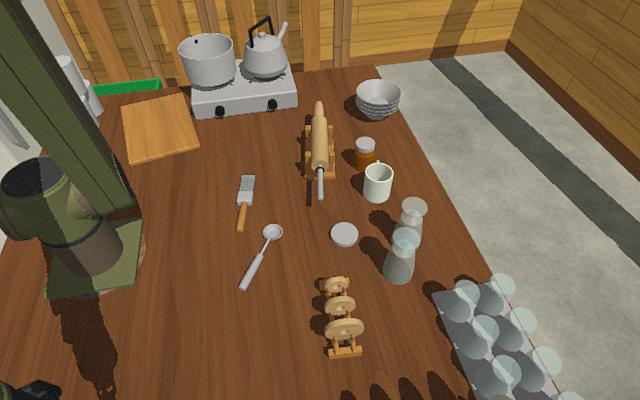

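View pics/top0.png

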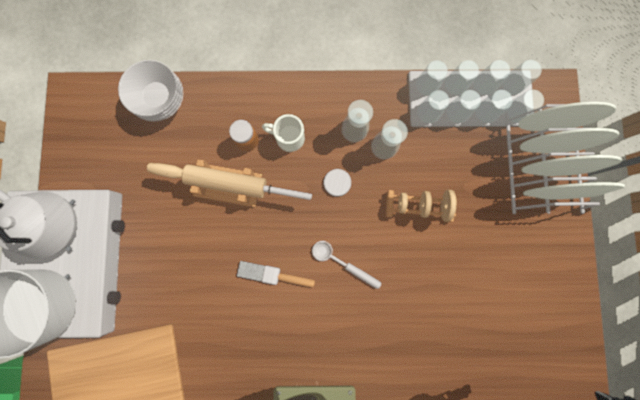

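Side view: pin at about (320,150) with the axle tip at (321,197), rack at (340,315). Top view: axle from (267,188) to (311,196). The small, mid and big rings are at about x=405, 426 and 450. I'll zoom in on these.

```bash
cat > h.py <<'E'
import cv2,numpy as np
from cell import bot
K={"side":np.array([[390.56365698,0,318.17860837],[0,390.56365698,199.85829186],[0,0,1]]),"top":np.array([[375.50127887,0,316.02220415],[0,375.50127887,197.8073269],[0,0,1]])}
_c={}
def cam(n):
    if n not in _c:
        d=bot.get_image(n);_c[n]=(d["intrinsics"],d["extrinsics"],d["frame"])
    return _c[n]
def proj(n,P):
    k,E,_=cam(n);p=E[:3,:3]@np.array(P,float)+E[:3,3];p=k@p;return p[:2]/p[2]
def ray(n,uv):
    k,E,_=cam(n);d=np.linalg.inv(k)@np.array([uv[0],uv[1],1.]);R=E[:3,:3];o=-R.T@E[:3,3];d=R.T@d;return o,d/np.linalg.norm(d)
def plane(n,uv,z):
    o,d=ray(n,uv);return o+d*(z-o[2])/d[2]
def tri(a,b):
    (o1,d1),(o2,d2)=ray("side",a),ray("top",b)
    t=np.linalg.lstsq(np.c_[d1,-d2],o2-o1,rcond=None)[0];p,q=o1+t[0]*d1,o2+t[1]*d2
    return (p+q)/2,np.linalg.norm(p-q)
def crop(n,x0,y0,w,h,s,f):
    im=cam(n)[2][y0:y0+h,x0:x0+w];cv2.imwrite(f,cv2.resize(im,None,fx=s,fy=s,interpolation=cv2.INTER_CUBIC))
E
python3 - <<'E'
from h import *
crop("side",285,90,80,120,5,"pics/s_pin.png")
crop("side",310,265,70,100,6,"pics/s_rack.png")
crop("top",140,150,190,70,4,"pics/t_pin.png")
crop("top",375,175,100,60,8,"pics/t_rack.png")
E
```

```text
(no output)
```

View pics/s_pin.png

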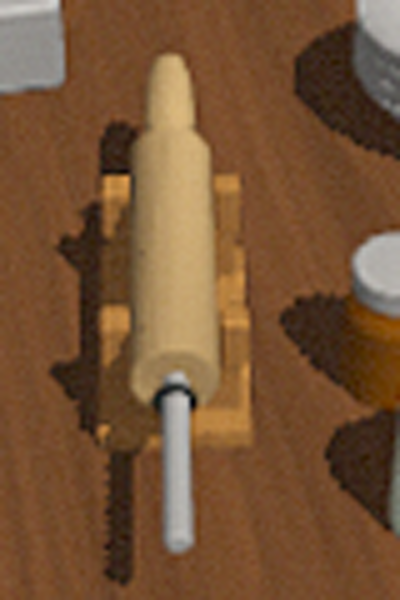

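View pics/s_rack.png

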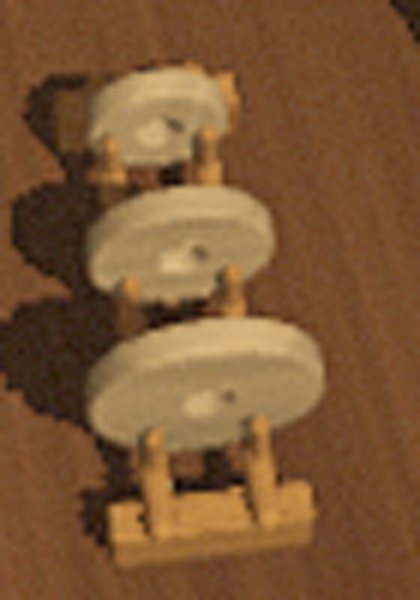

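View pics/t_pin.png

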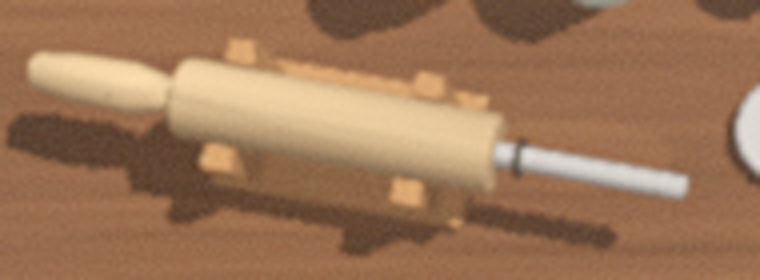

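View pics/t_rack.png

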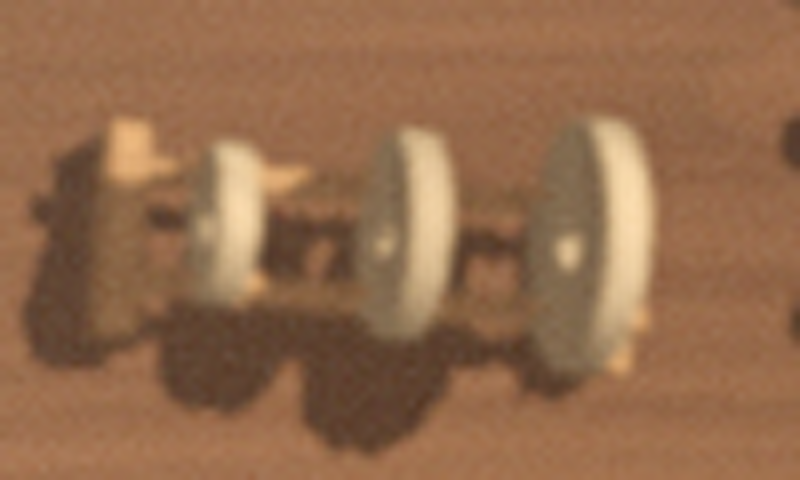

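Run:
```python
from h import *
def comp(n,x0,y0,x1,y1,f,minA=20):
    im=cam(n)[2].astype(int);m=np.zeros(im.shape[:2],np.uint8);m[y0:y1,x0:x1]=f(im)[y0:y1,x0:x1]
    k,l,s,c=cv2.connectedComponentsWithStats(m);r=[]
    for i in range(1,k):
        if s[i,4]>=minA:r.append((s[i].tolist(),c[i],np.argwhere(l==i)[:,::-1]))
    return sorted(r,key=lambda a:-a[0][4])
steel=lambda im:((np.ptp(im,axis=2)<35)&(im.min(2)>110)).astype(np.uint8)
for n,b in(("top",(255,175,325,210)),("side",(310,160,332,205))):
    for st,c,p in comp(n,*b,steel):
        vx,vy,x,y=cv2.fitLine(p.astype(np.float32),cv2.DIST_L2,0,.01,.01).ravel()
        t=(p-[x,y])@[vx,vy];print(n,st,c,(vx,vy),"ends",[x+vx*t.min(),y+vy*t.min()],[x+vx*t.max(),y+vy*t.max()])
wood=lambda im:((im[...,2]-im[...,0]>25)&(im[...,2]-im[...,0]<110)&(im[...,1]>125)).astype(np.uint8)
# ring masks
ring=lambda im:((im[...,2]-im[...,0]<75)&(im[...,2]-im[...,0]>25)&(im[...,1]>95)).astype(np.uint8)
for n,b in(("top",(380,180,470,230)),("side",(312,268,372,360))):
    for st,c,p in comp(n,*b,ring):print(n,st,c)
```

```text
top [263, 186, 49, 14, 294] [287.52380952 192.22789116] (np.float32(0.983791), np.float32(0.17931907)) ends [np.float64(262.8663047248559), np.float64(187.73348034306244)] [np.float64(311.08697609836963), np.float64(196.52283290123648)]
side [318, 168, 6, 32, 160] [320.1    183.9875] (np.float32(0.012779441), np.float32(0.99991834)) ends [np.float64(319.89569510715495), np.float64(168.0013330023488)] [np.float64(320.29198873392085), np.float64(199.0090487877149)]
top [431, 185, 39, 39, 522] [448.42528736 200.47318008]
top [411, 190, 22, 27, 263] [423.51711027 203.43726236]
top [387, 192, 21, 24, 243] [396.67078189 204.61316872]
top [433, 209, 6, 8, 25] [435.52 213.16]
side [325, 325, 39, 15, 156] [344.08333333 334.1474359 ]
side [325, 298, 17, 16, 51] [329.90196078 304.11764706]
side [326, 320, 13, 11, 43] [331.02325581 326.48837209]
side [346, 324, 16, 7, 35] [354.28571429 326.31428571]
side [339, 306, 12, 7, 27] [344.33333333 308.62962963]
side [325, 278, 5, 12, 23] [326.52173913 283.52173913]
```

Run:
```python
from h import *
for n in("side","top"):print(n,"cam",ray(n,(0,0))[0].round())
A=plane("top",(262.87,187.73),80);B=plane("top",(311.09+.3,196.55),80);print("axle top",A,B,"len",np.linalg.norm(A-B))
u=(B-A)/np.linalg.norm(B-A);print("u",u,np.arctan2(u[1],u[0]))
a=plane("side",(319.9,168),80);b=plane("side",(320.3,199.5),80);print("axle side",a,b)
print("proj top tip in side",proj("side",B),proj("side",A),proj("side",B-60*u))
S=lambda x,y:(310+x/6-.42,265+y/6-.42)
T=lambda x,y:(375+x/8-.44,175+y/8-.44)
for nm,s,t,z in(("big",(211,400),(568,252),72.8),("mid",(185,258),(386,244),65.3),("small",(160,130),(208,232),57.5)):
    p,q=plane("side",S(*s),z),plane("top",T(*t),z);print(nm,p.round(1),q.round(1),((p+q)/2).round(1),np.linalg.norm(p-q),"tri",tri(S(*s),T(*t)))
# rack end blocks / dowel tops
for nm,s in(("dowel end L",(151,435)),("dowel end R",(259,422))):print(nm,plane("side",S(*s),56))
```

```text
side cam [ 447. -644.  833.]
top cam [ 458.   -9. 1008.]
axle top [600.66743057 123.69326501  80.        ] [577.50928353   2.49649388  80.        ] len 123.38945297782962
u [-0.18768336 -0.98222958  0.        ] -1.7595993863260877
axle side [598.27290032 115.62096719  80.        ] [576.03402367   2.30915167  80.        ]
proj top tip in side [320.84900498 199.35662031] [320.16007475 165.88244281] [320.50056366 182.4263334 ]
big [ 554.4 -344.    72.8] [ 551.9 -333.2   72.8] [ 553.1 -338.6   72.8] 11.055623011909411 tri (array([ 554.86239224, -338.32344562,   58.5127037 ]), np.float64(3.0828528264925716))
mid [ 558.9 -289.6   65.3] [ 555.6 -278.5   65.3] [ 557.3 -284.1   65.3] 11.560534067588689 tri (array([ 559.07095935, -282.86107825,   50.73927952]), np.float64(3.898194542502113))
small [ 562.9 -235.1   57.5] [ 560.7 -224.3   57.5] [ 561.8 -229.7   57.5] 11.058096152062564 tri (array([ 563.62065054, -227.58886451,   43.28276303]), np.float64(2.7874375170619206))
dowel end L [ 534.07228134 -344.99899833   56.        ]
dowel end R [ 570.78944955 -348.02851017   56.        ]
```

Triangulation agrees: the two views see opposite faces of each ring, about 11-12 mm apart, and the pitch comes out at about 54.7 mm. The ring axis is at about 85.4° and the axle at about 79.1°, with the axle tip near (577, 2.4, 80). Next is a helper that gives tool-axis deltas, then the move.

```bash
cat > d.py <<'E'
# prints tool-axis delta (m) and yaw turn to target x y z yawdeg(of tool y axis mod 180)
import sys,numpy as np
from cell import bot
from scipy.spatial.transform import Rotation as R
o=bot.get_obs();M=R.from_rotvec(o["ee_rot"]).as_matrix();p=o["ee_pos"]
x,y,z,yaw=map(float,sys.argv[1:5])
yw=np.degrees(np.arctan2(M[1,1],M[0,1]));dy=(yaw-yw+90)%180-90
zt=np.array([0,0,-1.]);th=np.radians(yw+dy);yt=np.array([np.cos(th),np.sin(th),0]);G=np.c_[np.cross(yt,zt),yt,zt]
print("t",round(o["time"],2),"pos",p.round(1),"yaw",yw.round(2),"gap",round(o["finger_gap"],1),"F",o["force"].round(1),"q6",o["qpos"][5].round(2))
print("delta_rot",R.from_matrix(M.T@G).as_rotvec().round(4),"travel now-axes",(M.T@(np.array([x,y,z])-p)/1000).round(4),"target-axes",(G.T@(np.array([x,y,z])-p)/1000).round(4))
E
python3 d.py 553.1 -338.6 160 85.4
```

```text
t 0.4 pos [ 152.5 -502.2  231.2] yaw -73.11 gap 85.1 F [0.4 0.7 0.3] q6 1.57
delta_rot [-3.000e-04  1.000e-04  3.751e-01] travel now-axes [ 0.4309 -0.0402  0.0712] target-axes [ 0.3862 -0.1952  0.0712]
```

```bash
python3 -m crank '{"travel":[[0,0,0],[0,0,0],[0,0,0],[0.045,-0.02,0],[0.045,-0.02,0],[0.045,-0.02,0],[0.045,-0.02,0],[0.045,-0.02,0],[0.045,-0.02,0],[0.045,-0.02,0],[0.045,-0.02,0]],"delta_rot":[[0,0,0.125],[0,0,0.125],[0,0,0.125],[0,0,0],[0,0,0],[0,0,0],[0,0,0],[0,0,0],[0,0,0],[0,0,0],[0,0,0]],"hand":[0.4,0.4,0.4,0.4,0.4,0.4,0.4,0.4,0.4,0.4,0.4]}'; python3 d.py 553.1 -338.6 160 85.4
```

```text
time: 1.5
ee_pos: [529.8, -381.0, 231.2]
ee_rot: [3.132, -0.174, -0.001]
force: [0.0, -0.6, -1.0]
finger_gap: 34.2
t 1.5 pos [ 529.8 -381.   231.2] yaw -96.37 gap 34.2 F [ 0.  -0.6 -1. ] q6 2.63
delta_rot [ 0.0044  0.0003 -0.0309] travel now-axes [ 0.0185 -0.045   0.071 ] target-axes [ 0.0198 -0.0441  0.0712]
```

Joint 6 would go past its limit at the axle with this yaw (about 3.33 rad needed). I'll turn by half a turn now, which gives the same grasp.

```bash
python3 -m crank '{"travel":[[0,0,0],[0,0,0],[0,0,0],[0,0,0],[0,0,0],[0,0,0],[0,0,0],[0,0,0],[0,0,0],[0,0,0],[0,0,0]],"delta_rot":[[0,0,-0.148],[0,0,-0.148],[0,0,-0.148],[0,0,-0.148],[0,0,-0.148],[0,0,-0.148],[0,0,-0.148],[0,0,-0.148],[0,0,-0.148],[0,0,-0.148],[0,0,-0.148]],"hand":[0.4,0.4,0.4,0.4,0.4,0.4,0.4,0.4,0.4,0.4,0.4]}';python3 -m crank '{"travel":[[0,0,0],[0,0,0],[0,0,0],[0,0,0],[0,0,0],[0,0,0],[0,0,0],[0,0,0],[0,0,0],[0,0,0]],"delta_rot":[[0,0,-0.148],[0,0,-0.148],[0,0,-0.148],[0,0,-0.148],[0,0,-0.148],[0,0,-0.148],[0,0,-0.148],[0,0,-0.148],[0,0,-0.148],[0,0,-0.148]],"hand":[0.4,0.4,0.4,0.4,0.4,0.4,0.4,0.4,0.4,0.4]}'; python3 d.py 553.1 -338.6 130 85.4
```

```text
time: 2.6
ee_pos: [539.1, -375.8, 227.0]
ee_rot: [2.252, 2.19, -0.003]
force: [0.5, -0.2, 0.4]
finger_gap: 33.9
time: 3.6
ee_pos: [538.9, -375.7, 225.4]
ee_rot: [-0.155, -3.134, 0.001]
force: [0.3, -0.0, 0.1]
finger_gap: 34.3
t 3.6 pos [ 538.9 -375.7  225.4] yaw 84.35 gap 34.3 F [ 0.3 -0.   0.1] q6 -0.51
delta_rot [-0.0005 -0.0033 -0.0184] travel now-axes [-0.0108  0.0384  0.0953] target-axes [-0.0112  0.0381  0.0954]
```

```bash
python3 -m crank '{"travel":[[-0.006,0.019,0.045],[-0.006,0.019,0.045],[0,0,0]],"delta_rot":[[0,-0.003,-0.018],[0,0,0],[0,0,0]],"hand":[0.35,0.35,0.35]}'; python3 d.py 553.1 -338.6 85 85.4
python3 - <<'E'
from h import *
crop("side",300,240,100,125,4,"pics/s1.png")
crop("top",375,150,120,80,6,"pics/t1.png")
E
```

```text
time: 3.9
ee_pos: [555.5, -340.0, 134.7]
ee_rot: [0.124, 3.135, -0.006]
force: [-0.9, 0.4, -1.2]
finger_gap: 29.9
t 3.9 pos [ 555.5 -340.   134.7] yaw 85.48 gap 29.9 F [-0.9  0.4 -1.2] q6 -0.47
delta_rot [-0.0034  0.0041  0.0013] travel now-axes [0.0027 0.0013 0.0497] target-axes [0.0025 0.0012 0.0497]
```

View pics/s1.png

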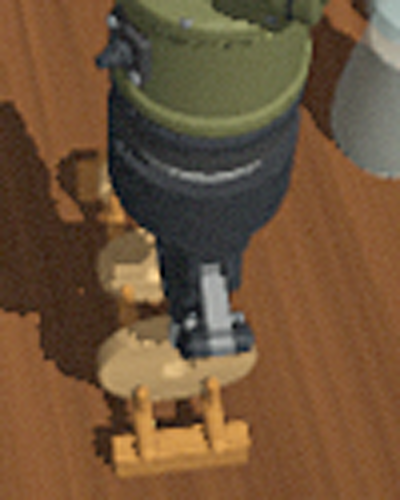

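View pics/t1.png

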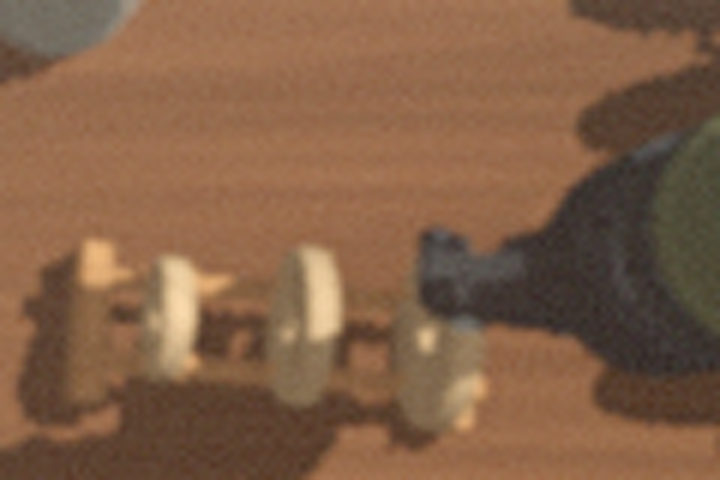

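Run:
```python
from h import *
for P in([555.5,-340,134.7],[556.7,-325,134.7],[556.7,-325,145],[553.1,-338.6,72.8],[553.6,-332.6,72.8],[552.6,-344.6,72.8],[553.6,-332.6,112.8],[552.6,-344.6,112.8],[555.5,-355,134.7]):
    s,t=proj("side",P),proj("top",P);print(P,"side crop",((s-[300,240]+.4)*4).round(),"top crop",((t-[375,150]+.4)*6).round())
```

```text
[555.5, -340, 134.7] side crop [186. 305.] top crop [497. 313.]
[556.7, -325, 134.7] side crop [181. 275.] top crop [458. 310.]
[556.7, -325, 145] side crop [182. 265.] top crop [468. 307.]
[553.1, -338.6, 72.8] side crop [175. 357.] top crop [438. 336.]
[553.6, -332.6, 72.8] side crop [174. 345.] top crop [424. 335.]
[552.6, -344.6, 72.8] side crop [177. 368.] top crop [453. 337.]
[553.6, -332.6, 112.8] side crop [177. 311.] top crop [458. 324.]
[552.6, -344.6, 112.8] side crop [181. 335.] top crop [488. 326.]
[555.5, -355, 134.7] side crop [194. 335.] top crop [535. 313.]
```

```bash
python3 - <<'E'
from h import *
crop("side",325,285,50,60,10,"pics/s1b.png")
crop("top",430,175,60,50,12,"pics/t1b.png")
E
python3 d.py 553.1 -338.6 85 85.4
```

```text
t 4.2 pos [ 560.4 -346.1  143.8] yaw 85.29 gap 29.9 F [-1.1  1.   0.6] q6 -0.47
delta_rot [-0.0121  0.0191 -0.0018] travel now-axes [0.0091 0.0076 0.0585] target-axes [0.0079 0.0069 0.0588]
```

View pics/s1b.png

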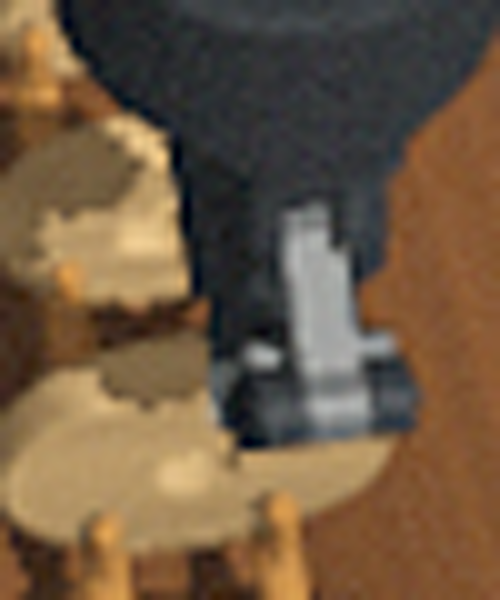

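View pics/t1b.png

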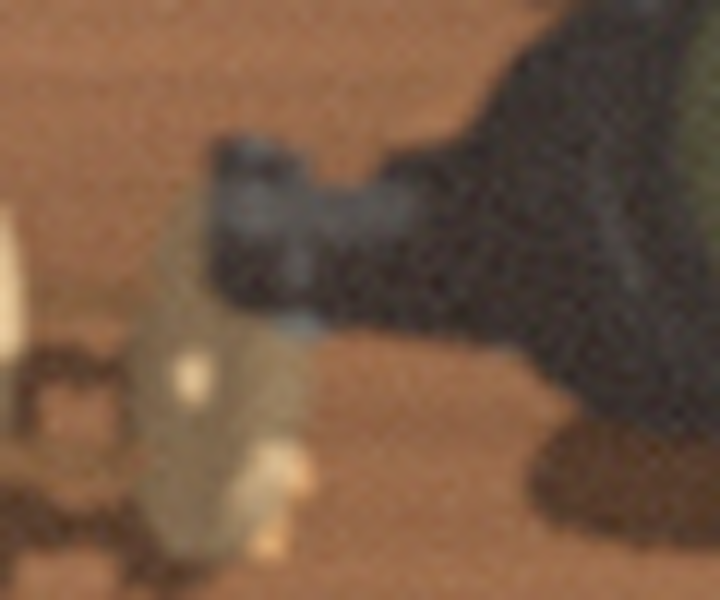

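The arm lags, so a zero row pulls it back to the pose measured when that row began. I'll settle it and then compare again.

```bash
python3 -m crank '{"travel":[[0.008,0.007,0.03],[0,0,0],[0,0,0]],"delta_rot":[[-0.012,0.019,0],[0,0,0],[0,0,0]],"hand":[0.35,0.35,0.35]}'; python3 d.py 553.1 -338.6 85 85.4
python3 - <<'E'
from h import *
crop("side",325,285,50,60,10,"pics/s2.png")
crop("top",430,175,60,50,12,"pics/t2.png")
E
python3 d.py 553.1 -338.6 85 85.4
```

```text
time: 4.5
ee_pos: [557.1, -343.2, 119.8]
ee_rot: [0.132, 3.128, -0.01]
force: [0.8, 0.0, 0.1]
finger_gap: 30.0
t 4.5 pos [ 557.1 -343.2  119.8] yaw 85.15 gap 30.0 F [0.8 0.  0.1] q6 -0.47
delta_rot [-0.006   0.0106 -0.0043] travel now-axes [0.0047 0.0045 0.0347] target-axes [0.0043 0.0043 0.0348]
t 4.6 pos [ 556.5 -342.7  119.3] yaw 85.16 gap 29.8 F [-1.  -0.3  0.3] q6 -0.47
delta_rot [-0.0052  0.0092 -0.0041] travel now-axes [0.004  0.004  0.0342] target-axes [0.0037 0.0038 0.0343]
```

View pics/s2.png

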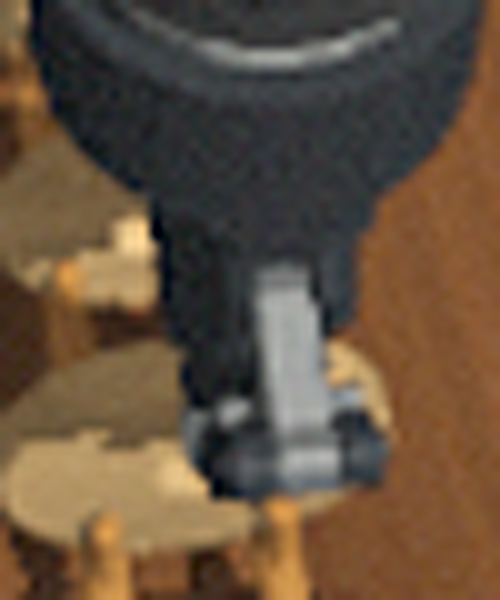

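View pics/t2.png

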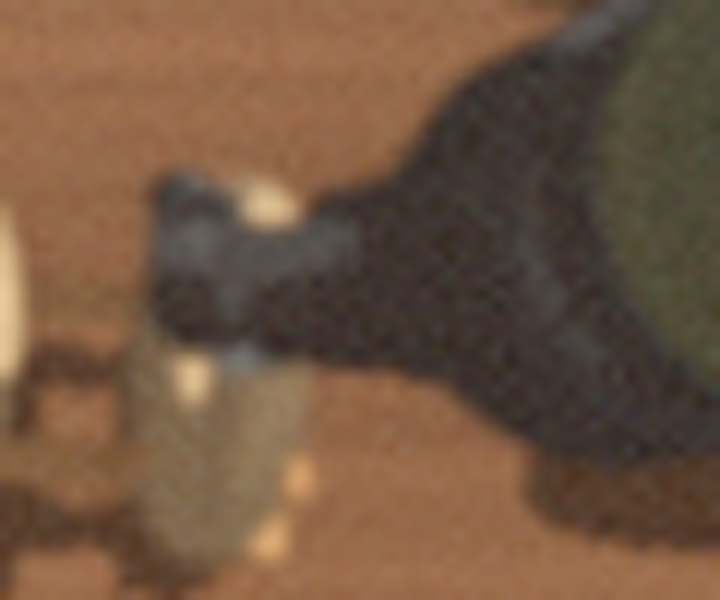

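```bash
python3 - <<'E'
from h import *
x,y,z=556.5,-342.7,119.3
for P in([x,y,z],[x-1.5,y-22,z],[x+1.5,y+22,z],[x-1.5,y-22,z+10],[x+1.5,y+22,z+10],[553.1,-338.6,72.8]):
    s,t=proj("side",P),proj("top",P);print(P,"side crop",((s-[325,285]+.4)*10).round(),"top crop",((t-[430,175]+.4)*12).round())
E
python3 - <<'E'
from cell import bot
from scipy.spatial.transform import Rotation as R
o=bot.get_obs();print(o["qpos"].round(3),R.from_rotvec(o["ee_rot"]).as_matrix().round(3).tolist(),o["ee_pos"])
E
```

```text
[556.5, -342.7, 119.3] side crop [221. 359.] top crop [318. 330.]
[555.0, -364.7, 119.3] side crop [242. 471.] top crop [429. 337.]
[558.0, -320.7, 119.3] side crop [200. 252.] top crop [207. 323.]
[555.0, -364.7, 129.3] side crop [244. 449.] top crop [449. 331.]
[558.0, -320.7, 129.3] side crop [202. 229.] top crop [225. 317.]
[553.1, -338.6, 72.8] side crop [189. 442.] top crop [217. 372.]
[-0.551  0.531 -0.012  1.018 -0.    -0.467] [[-0.996, 0.084, 0.008], [0.084, 0.996, -0.006], [-0.009, -0.005, -1.0]] [ 556.41035889 -342.39041713  118.8923607 ]
```

```bash
python3 - <<'E'
from h import *
crop("side",300,200,100,150,4,"pics/s3.png")
crop("top",420,140,130,100,6,"pics/t3.png")
E
python3 d.py 553.1 -338.6 85 85.4
```

```text
t 4.8 pos [ 556.1 -342.1  118.4] yaw 85.19 gap 29.8 F [ 0.2 -0.  -0.4] q6 -0.47
delta_rot [-0.0045  0.0082 -0.0037] travel now-axes [0.0036 0.0034 0.0334] target-axes [0.0033 0.0032 0.0334]
```

View pics/s3.png

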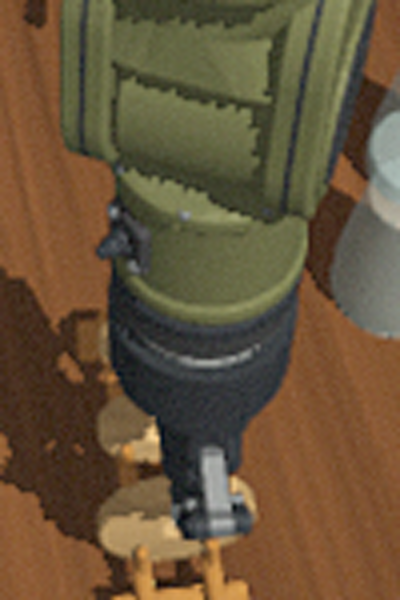

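View pics/t3.png

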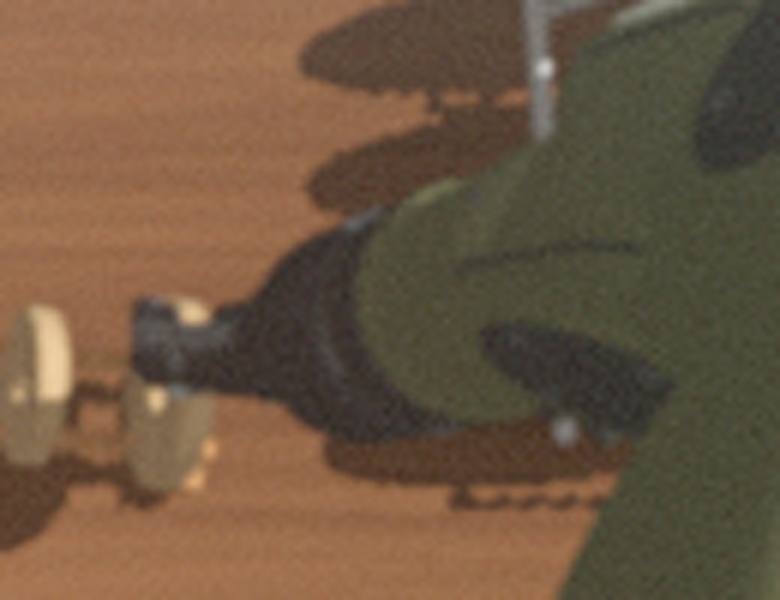

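Run:
```python
from h import *
for z in (118,150,192,230,260):
    P=[556.1,-342.1,z]
    s,t=proj("side",P),proj("top",P);print(z,"side crop",((s-[300,200]+.4)*4).round(),"top crop",((t-[420,140]+.4)*6).round())
```

```text
118 side crop [187. 484.] top crop [216. 376.]
150 side crop [190. 454.] top crop [247. 367.]
192 side crop [194. 413.] top crop [291. 354.]
230 side crop [199. 371.] top crop [335. 340.]
260 side crop [202. 336.] top crop [372. 329.]
```

The flange lines up with the reported axis, but the fingertips look about 10 mm toward +x. At this height the big ring can be gripped safely either way, because the tips stay above the dowels. I'll grip it with the aim shifted about 3 mm, then judge the ring itself in the images.

```bash
python3 -m crank '{"travel":[[0.006,0.003,0.02],[0,0,0.013],[0,0,0],[0,0,0],[0,0,0]],"delta_rot":[[-0.004,0.008,-0.004],[0,0,0],[0,0,0],[0,0,0],[0,0,0]],"hand":[0.35,0.35,0.35,0.35,0.35]}'; python3 d.py 550.1 -338.6 85 85.4
```

```text
time: 5.4
ee_pos: [551.6, -339.0, 85.2]
ee_rot: [0.125, 3.137, -0.002]
force: [-0.3, 0.3, -0.2]
finger_gap: 29.7
t 5.4 pos [ 551.6 -339.    85.2] yaw 85.44 gap 29.7 F [-0.3  0.3 -0.2] q6 -0.47
delta_rot [-0.0014  0.0018  0.0007] travel now-axes [0.0015 0.0003 0.0002] target-axes [0.0015 0.0003 0.0002]
```

Run:
```python
from h import *
crop("side",320,270,60,90,6,"pics/s4.png")
crop("top",410,170,80,60,8,"pics/t4.png")
for P in([551.6,-339,85],[553.6,-310,85],[549.6,-368,85],[553.1,-338.6,112.8],[553.1,-338.6,72.8]):
    s,t=proj("side",P),proj("top",P);print(P,"side crop",((s-[320,270]+.4)*6).round(),"top crop",((t-[410,170]+.4)*8).round())
```

```text
[551.6, -339, 85] side crop [140. 342.] top crop [320. 288.]
[553.6, -310, 85] side crop [126. 260.] top crop [226. 283.]
[549.6, -368, 85] side crop [156. 429.] top crop [414. 294.]
[553.1, -338.6, 112.8] side crop [148. 304.] top crop [351. 274.]
[553.1, -338.6, 72.8] side crop [143. 355.] top crop [305. 288.]
```

View pics/s4.png

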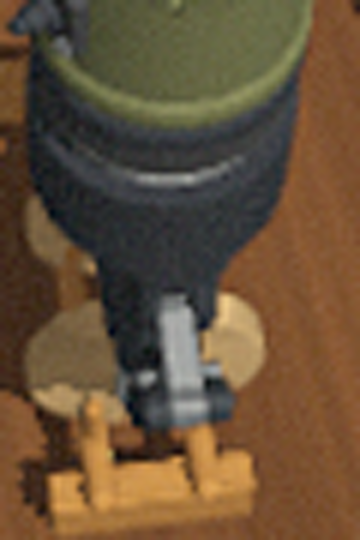

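View pics/t4.png

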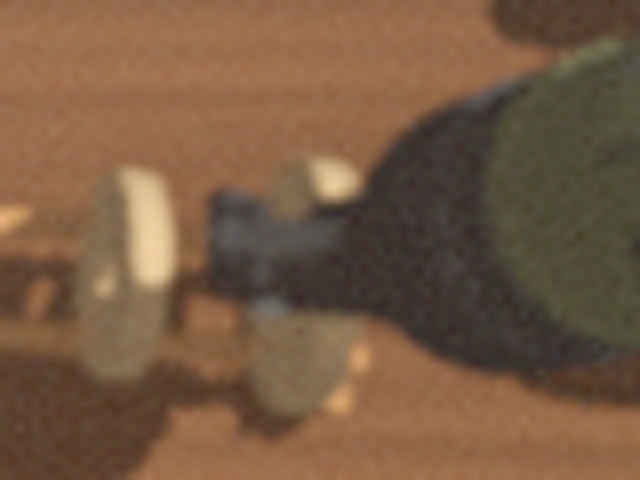

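```bash
python3 -m crank '{"travel":[[0,0,0],[0,0,0],[0,0,0],[0,0,0],[0,0,-0.02],[0,0,-0.03],[0,0,-0.03],[0,0,0],[0,0,0]],"delta_rot":[[0,0,0],[0,0,0],[0,0,0],[0,0,0],[0,0,0],[0,0,0],[0,0,0],[0,0,0],[0,0,0]],"hand":[0,0,0,0,0,0,0,0,0]}'; python3 d.py 577 2.4 92 79.1;  python3 - <<'E'
from h import *
crop("side",300,220,80,120,5,"pics/s5.png")
crop("top",400,150,100,80,7,"pics/t5.png")
E
```

```text
time: 6.4
ee_pos: [551.0, -338.8, 167.5]
ee_rot: [0.125, 3.138, -0.002]
force: [-0.5, -0.3, -1.7]
finger_gap: 10.8
t 6.4 pos [ 551.  -338.8  167.5] yaw 85.44 gap 10.8 F [-0.5 -0.3 -1.7] q6 -0.47
delta_rot [-0.001   0.0008  0.1106] travel now-axes [0.0013 0.3422 0.0752] target-axes [0.039  0.3399 0.0755]
```

View pics/s5.png

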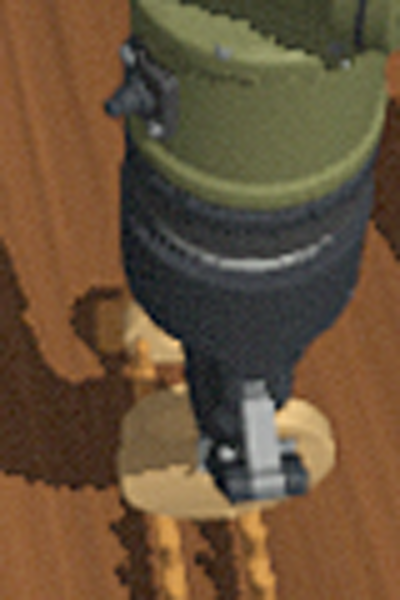

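View pics/t5.png

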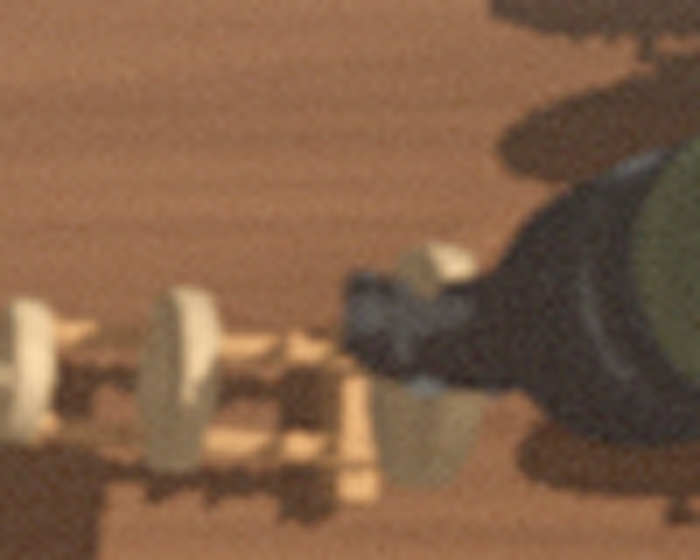

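```bash
python3 -m crank '{"travel":[[0,0.02,0],[0.003,0.04,0],[0.003,0.045,0],[0.004,0.045,0],[0.004,0.045,0.01],[0.004,0.04,0.015],[0.004,0.03,0.01],[0.0,0.0,0],[0,0,0]],"delta_rot":[[0,0,0.11],[0,0,0],[0,0,0],[0,0,0],[0,0,0],[0,0,0],[0,0,0],[0,0,0],[0,0,0]],"hand":[0,0,0,0,0,0,0,0,0]}'; python3 d.py 569.8 -26.7 92.4 79.1
```

```text
time: 7.4
ee_pos: [572.7, -64.8, 118.0]
ee_rot: [-0.308, -3.11, -0.001]
force: [0.6, 0.2, -0.6]
finger_gap: 11.0
t 7.4 pos [572.7 -64.8 118. ] yaw 78.67 gap 11.0 F [ 0.6  0.2 -0.6] q6 0.08
delta_rot [-0.0007 -0.0167 -0.0075] travel now-axes [0.0099 0.0368 0.0258] target-axes [0.0101 0.0369 0.0256]
```

```bash
python3 -m crank '{"travel":[[0.005,0.018,0.013],[0.005,0.015,0.012],[0.0,0.0,0],[0,0,0]],"delta_rot":[[0,-0.016,-0.008],[0,0,0],[0,0,0],[0,0,0]],"hand":[0,0,0,0]}'; python3 d.py 569.8 -26.7 92.4 79.1;  python3 - <<'E'
from h import *
crop("side",280,130,80,110,5,"pics/s6.png")
crop("top",255,155,110,80,7,"pics/t6.png")
E
python3 d.py 569.8 -26.7 92.4 79.1
```

```text
time: 7.8
ee_pos: [568.7, -33.9, 91.4]
ee_rot: [-0.304, -3.125, 0.004]
force: [-0.5, -0.2, 0.2]
finger_gap: 11.1
t 7.8 pos [568.7 -33.9  91.4] yaw 78.87 gap 11.1 F [-0.5 -0.2  0.2] q6 0.14
delta_rot [-0.003  -0.0013 -0.004 ] travel now-axes [ 0.0003  0.0073 -0.001 ] target-axes [ 0.0003  0.0073 -0.001 ]
t 7.9 pos [569.  -34.1  91.7] yaw 78.83 gap 10.6 F [-0.1 -0.2 -0.2] q6 0.14
delta_rot [-0.0026 -0.0008 -0.0046] travel now-axes [ 0.0006  0.0074 -0.0007] target-axes [ 0.0006  0.0074 -0.0007]
```

View pics/s6.png

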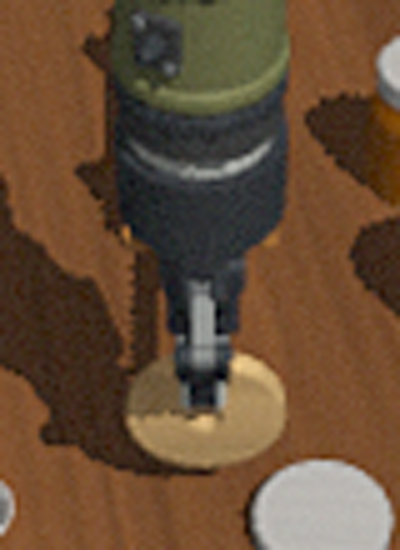

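View pics/t6.png

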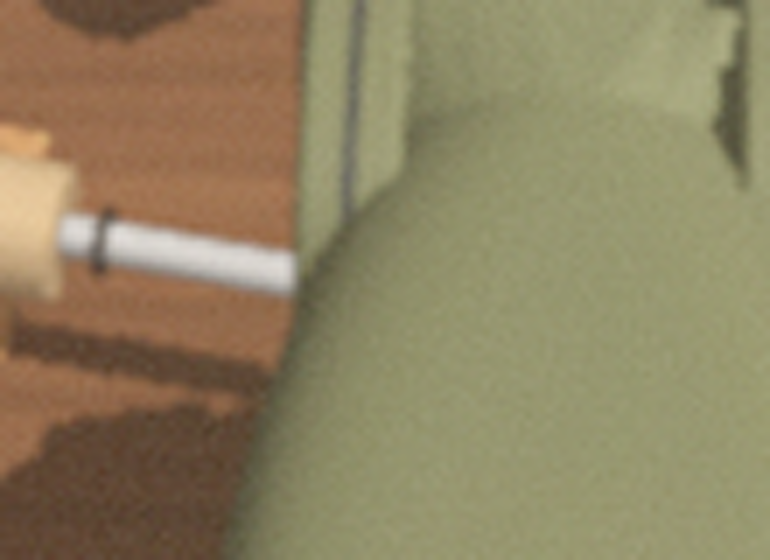

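Run:
```python
from h import *
th=np.radians(78.85);a=np.array([np.cos(th),np.sin(th),0]);l=np.array([np.sin(th),-np.cos(th),0])
T=np.array([569,-34,91.7]);C=T+1.5*l+[0,0,-12.4];print("C est",C)
B=np.array([577.2,2.4,80]);u=np.array([-.1885,-.9821,0]);s=(C-B)@u;print("s",s,"axis pt",B+s*u,"dev",C-(B+s*u))
for f in(-6,6):
    P=np.array([C+f*a+40*(np.cos(t)*l+np.sin(t)*np.array([0,0,1])) for t in np.linspace(0,2*np.pi,73)])
    uv=np.array([proj("side",p) for p in P]);print(f,"cols",uv[:,0].min().round(1),uv[:,0].max().round(1),"rows",uv[:,1].min().round(1),uv[:,1].max().round(1),"ctr",proj("side",C+f*a).round(1))
im=cam("side")[2].astype(int);m=((im[...,2]-im[...,0]>20)&(im[...,1]>im[...,2]*.76)&(im[...,2]>95));
sub=m[195:235,295:350]
for r in range(195,232,2):
    c=np.flatnonzero(m[r,300:345])+300
    print(r,(c.min(),c.max(),len(c)) if len(c) else "")
```

```text
C est [570.47168642 -34.29006735  79.3       ]
s 37.30160225212569 axis pt [570.16864798 -34.23390357  80.        ] dev [ 0.30303845 -0.05616378 -0.7       ]
-6 cols 305.0 337.2 rows 202.2 222.5 ctr [321.1 212.7]
6 cols 305.1 337.0 rows 198.4 218.9 ctr [321.1 209. ]
195 
197 (np.int64(315), np.int64(326), 2)
199 
201 (np.int64(313), np.int64(330), 7)
203 (np.int64(310), np.int64(333), 13)
205 (np.int64(308), np.int64(335), 17)
207 (np.int64(307), np.int64(336), 21)
209 (np.int64(306), np.int64(336), 22)
211 (np.int64(306), np.int64(336), 25)
213 (np.int64(305), np.int64(336), 32)
215 (np.int64(306), np.int64(336), 31)
217 (np.int64(307), np.int64(334), 28)
219 (np.int64(309), np.int64(332), 24)
221 (np.int64(312), np.int64(329), 18)
223 (np.int64(319), np.int64(337), 3)
225 
227 
229 
231
```

The ring silhouette spans cols 305–337 with its bottom at row 222.5, matching the prediction within about 0.5 px. The hole centre is within about 1 mm of the axle line, so I'll approach with force checks.

```bash
python3 -m crank '{"travel":[[0.0003,0.012,-0.0007],[0,0.012,0],[0,0.006,0],[0,0.005,0],[0,0.005,0]],"delta_rot":[[0,0,-0.004],[0,0,0],[0,0,0],[0,0,0],[0,0,0]],"hand":[0,0,0,0,0]}'; python3 d.py 569.8 -26.7 92.4 79.1
```

```text
time: 8.45
ee_pos: [577.4, -0.2, 94.2]
ee_rot: [0.306, 3.125, -0.031]
force: [-2.8, -17.1, 3.2]
finger_gap: 10.8
t 8.45 pos [ 5.774e+02 -2.000e-01  9.420e+01] yaw 78.81 gap 10.8 F [ -2.8 -17.1   3.2] q6 0.21
delta_rot [-0.0196  0.0037 -0.005 ] travel now-axes [ 0.0023 -0.0275  0.0023] target-axes [ 0.0025 -0.0275  0.0018]
```

```bash
python3 -m crank '{"travel":[[0,-0.004,0.001],[0,0,0]],"delta_rot":[[-0.02,0.004,-0.005],[0,0,0]],"hand":[0,0,0]}' ; python3 -m crank '{"travel":[[0,-0.004,0.001],[0,0,0]],"delta_rot":[[-0.02,0.004,-0.005],[0,0,0]],"hand":[0,0]}'; python3 d.py 577 2 92.4 79.1
python3 - <<'E'
from h import *
crop("side",290,130,60,100,6,"pics/s7.png")
crop("top",255,155,110,80,7,"pics/t7.png")
E
```

```text
time: 8.65
ee_pos: [576.5, -3.9, 93.3]
ee_rot: [-0.296, -3.127, 0.001]
force: [0.1, -0.8, -0.1]
finger_gap: 10.4
t 8.65 pos [576.5  -3.9  93.3] yaw 79.17 gap 10.4 F [ 0.1 -0.8 -0.1] q6 0.18
delta_rot [-0.0008 -0.0006  0.0012] travel now-axes [0.0006 0.0059 0.0009] target-axes [0.0006 0.0059 0.0009]$.hand: bad value
```

View pics/s7.png

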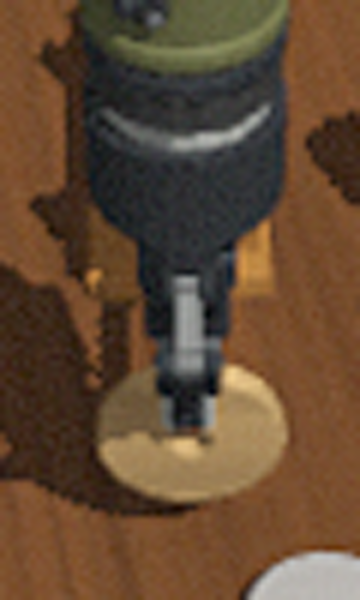

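```bash
cat > ringm.py <<'E'
import sys
from h import *
from scipy.optimize import least_squares
# usage: TCPx TCPy TCPz yaw R zoff : compares silhouette edge cols / bottom
def run(T,yaw,R,zo,lat=0.):
    th=np.radians(yaw);a=np.array([np.cos(th),np.sin(th),0]);l=np.array([np.sin(th),-np.cos(th),0])
    C=np.array(T)+lat*l+[0,0,-zo];B=np.array([577.2,2.4,80]);u=np.array([-.1885,-.9821,0]);s=(C-B)@u
    print("C",C.round(1),"s",s.round(1),"dev lat",((C-B-s*u)@l).round(2),"z",round(C[2]-80,2))
    P=np.array([C-6*a+R*(np.cos(t)*l+np.sin(t)*np.array([0,0,1])) for t in np.linspace(0,2*np.pi,73)])
    uv=np.array([proj("side",p) for p in P]);print("pred outer face cols",uv[:,0].min().round(2),uv[:,0].max().round(2),"row bottom",uv[:,1].max().round(2))
    x0,x1=int(uv[:,0].min())-6,int(uv[:,0].max())+7;y0,y1=int(uv[:,1].min())-6,int(uv[:,1].max())+6
    im=cv2.GaussianBlur(cam("side")[2],(3,3),0).astype(float)
    # chroma: ring vs table by green channel edges
    g=im[...,1]
    L=[];Rr=[]
    for r in range(int(uv[:,1].mean())-2,int(uv[:,1].mean())+3):
        d=np.diff(g[r,x0:x1]);h=len(d)//2
        def pk(i):
            k=max(1,min(len(d)-2,i));w=np.abs(d[k-1:k+2]);return x0+k-1+.5+(w*np.arange(3)).sum()/w.sum()
        L.append(pk(int(np.argmax(d[:10]))));Rr.append(pk(len(d)-10+int(np.argmin(d[-10:]))))
    print("meas cols",np.median(L).round(2),np.median(Rr).round(2),np.round(L,1),np.round(Rr,1))
    cc=int(uv[:,0].mean());bo=[]
    for c in range(cc-3,cc+4):
        d=np.diff(g[y1-14:y1+2,c]);k=max(1,min(len(d)-2,int(np.argmin(d))));w=np.abs(d[k-1:k+2]);bo.append(y1-14+k-1+.5+(w*np.arange(3)).sum()/w.sum())
    print("meas bottom",np.median(bo).round(2),np.round(bo,1))
v=list(map(float,sys.argv[1:]))
run(v[:3],v[3],v[4],v[5],v[6])
E
python3 ringm.py 576.5 -3.9 93.3 79.17 40 12.4 1.5
python3 - <<'E'
from cell import bot
print(bot.get_obs()["ee_pos"])
from h import *
B=np.array([577.2,2.4,80]);u=np.array([-.1885,-.9821,0])
for s in(0,-40,-80):print(proj("side",B+s*u))
E
```

```text
C [578.   -4.2  80.9] s 6.3 dev lat 2.0 z 0.9
pred outer face cols 305.85 337.34 row bottom 212.78
meas cols 305.79 337.37 [305.8 305.7 305.7 306.3 306.3] [337.3 337.4 337.4 337.4 336.8]
meas bottom 212.57 [212.5 212.7 212.7 212.7 212.6 212.3 212.2]
[576.85352385  -3.19592066  93.45028422]
[320.73846059 199.40309738]
[320.5185621  187.96876939]
[320.30965841 177.10615161]
```

View pics/t7.png

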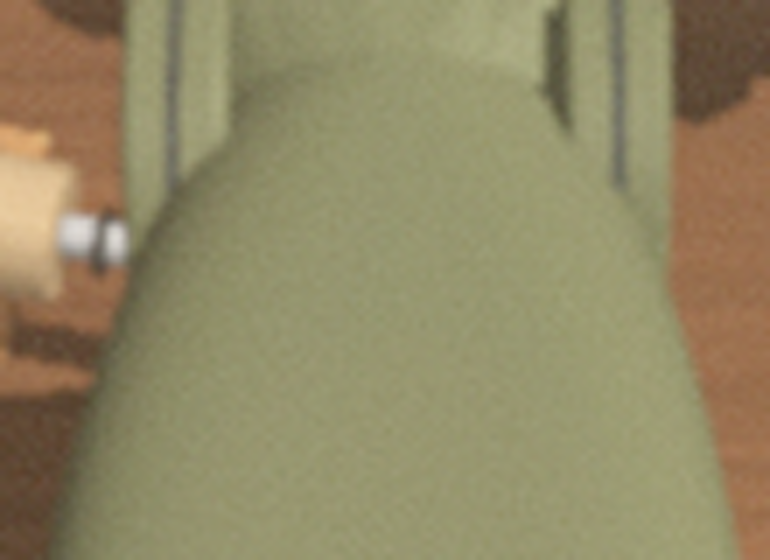

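The silhouette confirms the estimate: the ring sits about 2 mm to +x and about 0.9 mm high, enough to touch the chamfer. Correcting both.

```bash
python3 -m crank '{"travel":[[0.0022,-0.004,0.001],[0,0,0],[0,0,0]],"delta_rot":[[0,0,0],[0,0,0],[0,0,0]],"hand":[0,0,0]}'; python3 d.py 574.8 -3.9 92.4 79.1
```

```text
time: 9.15
ee_pos: [573.8, -6.2, 92.4]
ee_rot: [0.294, 3.128, 0.0]
force: [0.6, 0.0, -0.8]
finger_gap: 10.6
t 9.15 pos [573.8  -6.2  92.4] yaw 79.26 gap 10.6 F [ 0.6  0.  -0.8] q6 0.18
delta_rot [0.0001 0.0001 0.0029] travel now-axes [-0.0006  0.0024 -0.    ] target-axes [-0.0005  0.0024 -0.    ]
```

```bash
python3 -m crank '{"travel":[[0,0.005,0],[0,0.005,0],[0,0.005,0]],"delta_rot":[[0,0,0],[0,0,0],[0,0,0]],"hand":[0,0,0]}'; python3 d.py 575.8 3.9 92.4 79.1
```

```text
time: 9.45
ee_pos: [574.8, 0.4, 92.6]
ee_rot: [-0.301, -3.126, 0.033]
force: [-2.0, -16.4, 2.2]
finger_gap: 10.5
t 9.45 pos [5.748e+02 4.000e-01 9.260e+01] yaw 78.99 gap 10.5 F [ -2.  -16.4   2.2] q6 0.2
delta_rot [-0.0208  0.0009 -0.0018] travel now-axes [-0.0003  0.0037  0.0001] target-axes [-0.0003  0.0037  0.0002]
```

```bash
python3 - <<'E'
from h import *
crop("side",300,175,45,45,13,"pics/s8.png")
print(bot.get_obs()["ee_pos"],bot.get_obs()["force"])
for s in(0,-8,8):print(s,((proj("side",[577.2-.1885*s,2.4-.982*s,80])-[300,175]+.46)*13).round())
E
python3 ringm.py 574.8 0.4 92.6 79 40 12.4 1.5
```

```text
[5.74858576e+02 4.08320435e-01 9.25803753e+01] [ -2.64228729 -13.7585716    2.79707244]
0 [276. 323.]
-8 [275. 293.]
8 [276. 354.]
C [5.763e+02 1.000e-01 8.020e+01] s 2.4 dev lat -0.48 z 0.2
pred outer face cols 304.9 336.29 row bottom 211.81
meas cols 304.72 336.29 [304.8 304.7 304.7 304.7 304.8] [336.2 336.3 336.3 336.3 335.8]
meas bottom 212.23 [212.2 212.2 212.3 212.4 212.3 212.2 211.9]
```

View pics/s8.png

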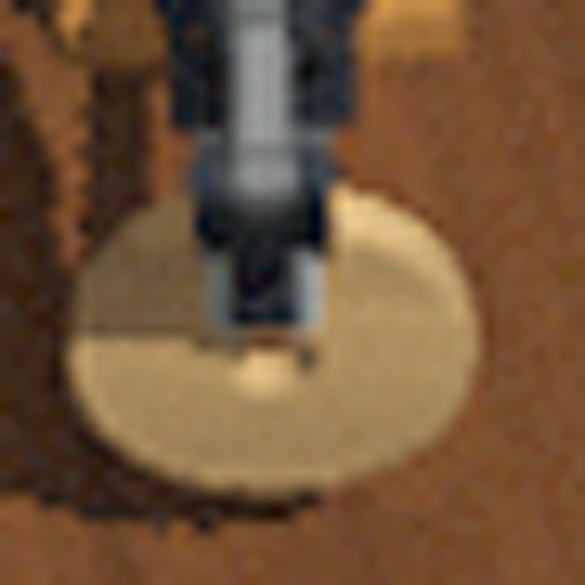

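```bash
python3 -m crank '{"travel":[[0.0,-0.005,-0.0016],[0,0,0],[0,0,0]],"delta_rot":[[-0.01,0,0],[0,0,0],[0,0,0]],"hand":[0,0,0]}'; python3 d.py 574.8 -3 94 79.1
```

```text
time: 9.85
ee_pos: [574.1, -4.3, 94.5]
ee_rot: [0.301, 3.127, -0.015]
force: [0.6, 0.0, -0.4]
finger_gap: 10.9
t 9.85 pos [574.1  -4.3  94.5] yaw 78.98 gap 10.9 F [ 0.6  0.  -0.4] q6 0.19
delta_rot [-0.0096  0.0011 -0.002 ] travel now-axes [-0.0004  0.0014  0.0005] target-axes [-0.0004  0.0014  0.0005]
```

```bash
python3 -m crank '{"travel":[[-0.0004,0.005,0],[0,0.005,0],[0,0.004,0]],"delta_rot":[[-0.01,0,0],[0,0,0],[0,0,0]],"hand":[0,0,0]}'; python3 d.py 575.8 3.9 94.4 79.1
```

```text
time: 10.15
ee_pos: [576.9, 10.7, 94.6]
ee_rot: [0.301, 3.127, 0.002]
force: [-0.3, -0.5, 0.6]
finger_gap: 10.8
t 10.15 pos [576.9  10.7  94.6] yaw 78.99 gap 10.8 F [-0.3 -0.5  0.6] q6 0.21
delta_rot [ 0.001   0.0002 -0.002 ] travel now-axes [-0.0002 -0.0069  0.0002] target-axes [-0.0002 -0.0069  0.0002]
```

It slid on with no force, so the ring centre is about 14.5 mm below the TCP. The rack seats are about 2 mm lower than I assumed (mid z≈62.7, small z≈53.8). Advancing along the axle.

```bash
python3 -m crank '{"travel":[[0,0.012,0],[0,0.012,0],[0,0.012,0],[0,0,0]],"delta_rot":[[0,0,0],[0,0,0],[0,0,0],[0,0,0]],"hand":[0,0,0,0]}'; python3 d.py 589.3 70 94.6 79.1
python3 - <<'E'
from h import *
for uv in((269.4,189),(268.6,188.9),(270.2,189.2)):print(plane("top",uv,82))
for x in (490,500):print("roller edge",plane("top",(140+x/4-.4,150+150/4),80))
E
```

```text
time: 10.55
ee_pos: [584.8, 51.5, 94.7]
ee_rot: [0.298, 3.127, 0.005]
force: [-0.8, 0.6, 0.6]
finger_gap: 10.9
t 10.55 pos [584.8  51.5  94.7] yaw 79.12 gap 10.9 F [-0.8  0.6  0.6] q6 0.28
delta_rot [0.0033 0.0005 0.0004] travel now-axes [-0.0009  0.019   0.0001] target-axes [-0.0009  0.019   0.0001]
[597.03238596 107.08775732  82.        ]
[597.299696   109.08527089  82.        ]
[596.51298404 105.08844834  82.        ]
roller edge [601.26379113 125.62491057  80.        ]
roller edge [601.21626114 119.37242939  80.        ]
```

```bash
python3 -m crank '{"travel":[[-0.0008,0.01,0],[0,0.008,0],[0,0,0],[0,0,0]],"delta_rot":[[0.003,0,0],[0,0,0],[0,0,0],[0,0,0]],"hand":[0,0,0,0]}'; python3 d.py 589.3 72 94.6 79.1
```

```text
time: 11.0
ee_pos: [588.2, 69.6, 94.6]
ee_rot: [-0.298, -3.126, 0.003]
force: [-1.5, -0.8, 1.6]
finger_gap: 10.5
t 11.0 pos [588.2  69.6  94.6] yaw 79.1 gap 10.5 F [-1.5 -0.8  1.6] q6 0.31
delta_rot [-0.0019 -0.0011  0.0001] travel now-axes [-0.0006  0.0025 -0.    ] target-axes [-0.0006  0.0025 -0.    ]
```

```bash
python3 -m crank '{"travel":[[0,0,0],[0,0,0],[0,0,-0.01],[0,0,-0.03],[0,0,-0.04],[0,-0.01,-0.02],[0,-0.04,0],[0,-0.045,0],[0,-0.045,0],[0,-0.045,0],[0,-0.045,0],[0,-0.045,0]],"delta_rot":[[0,0,0],[0,0,0],[0,0,0],[0,0,0],[0,0,0],[0,0,0],[0,0,-0.06],[0,0,-0.05],[0,0,0],[0,0,0],[0,0,0],[0,0,0]],"hand":[0.28,0.28,0.28,0.28,0.28,0.28,0.35,0.35,0.35,0.35,0.35,0.35]}'; python3 d.py 557.3 -284.1 120 85.4
```

```text
time: 12.2
ee_pos: [564.6, -208.9, 207.5]
ee_rot: [0.105, 3.125, -0.001]
force: [0.7, 0.7, -0.5]
finger_gap: 30.1
t 12.2 pos [ 564.6 -208.9  207.5] yaw 86.16 gap 30.1 F [ 0.7  0.7 -0.5] q6 -0.29
delta_rot [0.0002 0.0147 0.0133] travel now-axes [ 0.0035 -0.0756  0.0874] target-axes [ 0.0012 -0.0756  0.0875]
```

```bash
python3 -m crank '{"travel":[[0.001,-0.03,0.02],[0,-0.03,0.03],[0,0,0],[0,0,0],[0,0,0]],"delta_rot":[[0,0.015,0.013],[0,0,0],[0,0,0],[0,0,0],[0,0,0]],"hand":[0.35,0.35,0.35,0.35,0.35]}'; python3 d.py 557.3 -284.1 75.5 85.4;  python3 - <<'E'
from h import *
crop("side",290,100,60,100,5,"pics/s9.png")
crop("top",245,155,90,60,7,"pics/t9.png")
E
```

```text
time: 12.7
ee_pos: [560.1, -279.8, 161.4]
ee_rot: [0.143, 3.13, -0.007]
force: [-0.2, 0.3, 0.1]
finger_gap: 29.7
t 12.7 pos [ 560.1 -279.8  161.4] yaw 84.76 gap 29.7 F [-0.2  0.3  0.1] q6 -0.37
delta_rot [-0.0038  0.0084 -0.0112] travel now-axes [ 0.0031 -0.0042  0.0859] target-axes [ 0.0024 -0.0045  0.0859]
```

View pics/s9.png

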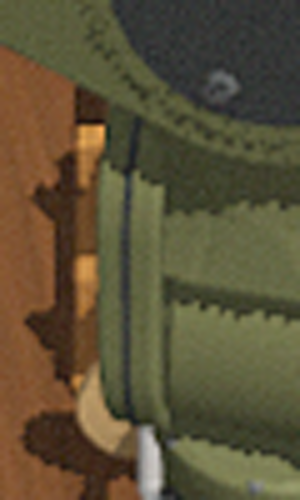

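View pics/t9.png

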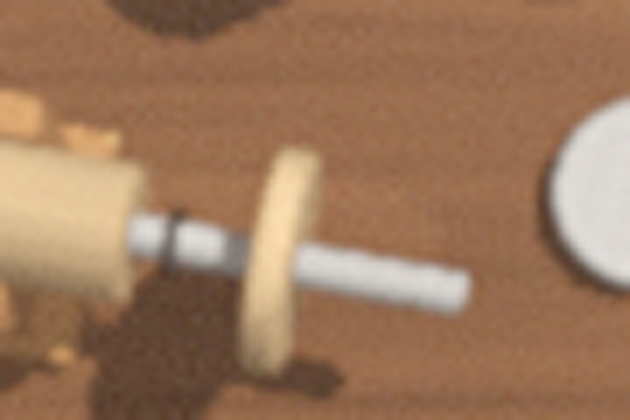

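The top view shows the big ring hanging on the axle at about mid length. Next is the mid ring.

```bash
python3 -m crank '{"travel":[[0.002,-0.004,0.03],[0.0,0,0.03],[0,0,0],[0,0,0]],"delta_rot":[[-0.004,0.008,-0.011],[0,0,0],[0,0,0],[0,0,0]],"hand":[0.35,0.35,0.35,0.35]}'; python3 d.py 557.3 -284.1 75.5 85.4
```

```text
time: 13.2
ee_pos: [563.3, -280.7, 106.7]
ee_rot: [0.113, 3.129, -0.006]
force: [-0.3, -0.8, -0.7]
finger_gap: 30.0
t 13.2 pos [ 563.3 -280.7  106.7] yaw 85.85 gap 30.0 F [-0.3 -0.8 -0.7] q6 -0.39
delta_rot [-0.0032  0.0108  0.0079] travel now-axes [ 0.0061 -0.0037  0.0311] target-axes [ 0.0057 -0.0038  0.0312]
```

```bash
python3 -m crank '{"travel":[[0.006,-0.004,0],[0,0,0],[0,0,0],[0,0,0]],"delta_rot":[[-0.003,0.011,0.008],[0,0,0],[0,0,0],[0,0,0]],"hand":[0.35,0.35,0.35,0.35]}'; python3 d.py 557.3 -284.1 75.5 85.4
```

```text
time: 13.6
ee_pos: [559.4, -284.8, 112.1]
ee_rot: [0.125, 3.133, -0.005]
force: [-0.4, -0.1, 1.0]
finger_gap: 29.5
t 13.6 pos [ 559.4 -284.8  112.1] yaw 85.44 gap 29.5 F [-0.4 -0.1  1. ] q6 -0.39
delta_rot [-0.0028  0.0057  0.0008] travel now-axes [0.0023 0.0006 0.0366] target-axes [0.0021 0.0005 0.0366]
```

```bash
python3 -m crank '{"travel":[[0.002,0.0005,0.014],[0.001,0,0.014],[0,0,0],[0,0,0],[0,0,0]],"delta_rot":[[-0.003,0.006,0],[0,0,0],[0,0,0],[0,0,0],[0,0,0]],"hand":[0.35,0.35,0.35,0.35,0.35]}'; python3 d.py 557.3 -284.1 75.5 85.4
```

```text
time: 14.1
ee_pos: [556.5, -284.4, 82.5]
ee_rot: [-0.126, -3.139, -0.001]
force: [0.9, -0.4, 0.4]
finger_gap: 29.8
t 14.1 pos [ 556.5 -284.4   82.5] yaw 85.42 gap 29.8 F [ 0.9 -0.4  0.4] q6 -0.39
delta_rot [ 0.0003 -0.0001  0.0003] travel now-axes [-0.0008  0.0003  0.007 ] target-axes [-0.0008  0.0003  0.007 ]
```

```bash
python3 -m crank '{"travel":[[-0.0008,0,0.0065],[0,0,0],[0,0,0]],"delta_rot":[[0,0,0],[0,0,0],[0,0,0]],"hand":[0.35,0.35,0.35]}'; python3 d.py 557.3 -284.1 75.5 85.4; python3 -m crank '{"travel":[[0,0,0],[0,0,0],[0,0,0],[0,0,0]],"delta_rot":[[0,0,0],[0,0,0],[0,0,0],[0,0,0]],"hand":[0,0,0,0]}';python3 d.py 557.3 -284.1 75.5 85.4
```

```text
time: 14.4
ee_pos: [558.0, -284.8, 76.2]
ee_rot: [0.126, 3.138, -0.0]
force: [-0.5, 0.5, 0.5]
finger_gap: 29.9
t 14.4 pos [ 558.  -284.8   76.2] yaw 85.42 gap 29.9 F [-0.5  0.5  0.5] q6 -0.39
delta_rot [-0.0002  0.0012  0.0003] travel now-axes [0.0007 0.0006 0.0007] target-axes [0.0007 0.0006 0.0007]
time: 14.8
ee_pos: [558.2, -284.7, 76.6]
ee_rot: [0.125, 3.137, -0.0]
force: [0.6, 0.3, -0.3]
finger_gap: 10.6
t 14.8 pos [ 558.2 -284.7   76.6] yaw 85.43 gap 10.6 F [ 0.6  0.3 -0.3] q6 -0.39
delta_rot [-0.0002  0.0017  0.0004] travel now-axes [0.0009 0.0005 0.0011] target-axes [0.0009 0.0005 0.0011]
```

```bash
python3 -m crank '{"travel":[[0,0,-0.02],[0,0,-0.035],[0,0,-0.035],[0,0.015,-0.01],[0.001,0.04,0],[0.001,0.045,0],[0.002,0.045,0],[0.002,0.045,0],[0.001,0.03,0.015],[0,0,0.01],[0,0,0],[0,0,0]],"delta_rot":[[0,0,0],[0,0,0],[0,0,0],[0,0,0.06],[0,0,0.05],[0,0,0],[0,0,0],[0,0,0],[0,0,0],[0,0,0],[0,0,0],[0,0,0]],"hand":[0,0,0,0,0,0,0,0,0,0,0,0]}'; python3 d.py 571 -36 93.9 79.1
```

```text
time: 16.0
ee_pos: [593.2, -61.9, 156.2]
ee_rot: [0.311, 3.119, -0.002]
force: [0.6, 0.1, -0.6]
finger_gap: 10.9
t 16.0 pos [593.2 -61.9 156.2] yaw 78.63 gap 10.9 F [ 0.6  0.1 -0.6] q6 0.1
delta_rot [-0.0007  0.0077 -0.0083] travel now-axes [0.0273 0.0211 0.0621] target-axes [0.0267 0.0213 0.0623]
```

```bash
python3 -m crank '{"travel":[[0.013,0.008,0.025],[0.013,0.008,0.025],[0,0,0],[0,0,0],[0,0,0]],"delta_rot":[[0,0.008,-0.008],[0,0,0],[0,0,0],[0,0,0],[0,0,0]],"hand":[0,0,0,0,0]}'; python3 d.py 571 -36 93.9 79.1
```

```text
time: 16.5
ee_pos: [573.9, -48.1, 109.1]
ee_rot: [0.312, 3.119, -0.005]
force: [-0.4, -0.6, -0.6]
finger_gap: 10.4
t 16.5 pos [573.9 -48.1 109.1] yaw 78.57 gap 10.4 F [-0.4 -0.6 -0.6] q6 0.12
delta_rot [-0.0023  0.0071 -0.0092] travel now-axes [0.0053 0.0113 0.0151] target-axes [0.0051 0.0113 0.0152]
```

```bash
python3 -m crank '{"travel":[[0.005,0.011,0.015],[0,0,0],[0,0,0],[0,0,0]],"delta_rot":[[-0.002,0.007,-0.009],[0,0,0],[0,0,0],[0,0,0]],"hand":[0,0,0,0]}'; python3 d.py 571 -36 93.9 79.1
python3 - <<'E'
from cell import bot
import subprocess
from scipy.spatial.transform import Rotation as R
import numpy as np
o=bot.get_obs();p=o["ee_pos"];print(subprocess.run(["python3","ringm.py",*map(str,p),"79.1","33","13.9","-0.9"],capture_output=True,text=True).stdout)
E
```

```text
time: 16.9
ee_pos: [574.8, -37.0, 95.8]
ee_rot: [0.3, 3.121, -0.0]
force: [-0.0, 0.4, -0.1]
finger_gap: 10.4
t 16.9 pos [574.8 -37.   95.8] yaw 79.03 gap 10.4 F [-0.   0.4 -0.1] q6 0.13
delta_rot [ 0.0005  0.006  -0.0013] travel now-axes [0.004  0.0002 0.0018] target-axes [0.004  0.0002 0.0019]
C [574.  -36.8  81.9] s 39.1 dev lat 4.21 z 1.85
pred outer face cols 309.4 335.98 row bottom 220.76
meas cols 309.75 336.3 [309.7 309.7 309.7 310.3 310.4] [336.4 336.4 336.3 336.2 335.6]
meas bottom 220.02 [219.8 220.1 220.  219.9 219.8 220.1 220.1]
```

```bash
python3 -m crank '{"travel":[[0.0042,0.01,0.0018],[0,0.004,0],[0,0,0],[0,0,0]],"delta_rot":[[0,0.006,-0.001],[0,0,0],[0,0,0],[0,0,0]],"hand":[0,0,0,0]}'; python3 d.py 574 -20 93.9 79.1
python3 - <<'E'
from cell import bot
import subprocess
o=bot.get_obs();p=o["ee_pos"];print(subprocess.run(["python3","ringm.py",*map(str,p),"79.1","33","13.9","-0.9"],capture_output=True,text=True).stdout)
E
```

```text
time: 17.35
ee_pos: [573.9, -20.8, 94.4]
ee_rot: [0.298, 3.126, 0.001]
force: [-0.2, -0.6, -1.1]
finger_gap: 10.1
t 17.35 pos [573.9 -20.8  94.4] yaw 79.12 gap 10.1 F [-0.2 -0.6 -1.1] q6 0.15
delta_rot [0.0008 0.001  0.0004] travel now-axes [0.0001 0.0008 0.0006] target-axes [0.0001 0.0008 0.0005]
C [573.1 -20.6  80.5] s 23.4 dev lat 0.26 z 0.55
pred outer face cols 307.87 334.15 row bottom 216.28
meas cols 308.3 334.39 [308.3 308.2 308.3 308.4 308.6] [334.5 334.5 334.4 334.3 333.8]
meas bottom 215.39 [215.3 215.4 215.4 215.4 215.5 215.4 215.3]
```

```bash
python3 -m crank '{"travel":[[0.0006,0.005,0.0004],[0,0.005,0],[0,0.005,0],[0,0.005,0],[0,0.005,0]],"delta_rot":[[0,0,0],[0,0,0],[0,0,0],[0,0,0],[0,0,0]],"hand":[0,0,0,0,0]}'; python3 d.py 579.8 10 93.9 79.1
```

```text
time: 17.9
ee_pos: [577.5, 4.6, 93.8]
ee_rot: [-0.3, -3.127, 0.001]
force: [-0.7, -0.2, -1.0]
finger_gap: 10.7
t 17.9 pos [577.5   4.6  93.8] yaw 79.03 gap 10.7 F [-0.7 -0.2 -1. ] q6 0.2
delta_rot [-0.0007 -0.0003 -0.0012] travel now-axes [-0.0012  0.0058 -0.0001] target-axes [-0.0012  0.0058 -0.0001]
```

```bash
python3 -m crank '{"travel":[[-0.0005,0.01,0],[0,0.01,0],[0,0.008,0],[0,0,0],[0,0,0]],"delta_rot":[[0,0,0],[0,0,0],[0,0,0],[0,0,0],[0,0,0]],"hand":[0,0,0,0,0]}'; python3 d.py 585.3 38 93.9 79.1
```

```text
time: 18.4
ee_pos: [583.5, 36.7, 93.5]
ee_rot: [-0.296, -3.126, -0.002]
force: [-0.6, -0.2, 0.0]
finger_gap: 10.6
t 18.4 pos [583.5  36.7  93.5] yaw 79.16 gap 10.6 F [-0.6 -0.2  0. ] q6 0.25
delta_rot [ 0.0011 -0.0017  0.0011] travel now-axes [-0.0015  0.0016 -0.0004] target-axes [-0.0015  0.0016 -0.0004]
```

```bash
python3 -m crank '{"travel":[[-0.001,0.005,0],[0,0.005,0],[0,0.004,0],[0,0.004,0],[0,0,0]],"delta_rot":[[0,0,0],[0,0,0],[0,0,0],[0,0,0],[0,0,0]],"hand":[0,0,0,0,0]}'; python3 d.py 587.3 55 93.9 79.1
python3 - <<'E'
from h import *
crop("top",245,155,90,60,7,"pics/t10.png")
crop("side",280,110,80,100,6,"pics/s10.png")
E
```

```text
time: 18.9
ee_pos: [586.1, 50.0, 93.6]
ee_rot: [-0.302, -3.123, 0.016]
force: [-1.2, 1.1, 0.3]
finger_gap: 10.8
t 18.9 pos [586.1  50.   93.6] yaw 78.96 gap 10.8 F [-1.2  1.1  0.3] q6 0.28
delta_rot [-0.0105 -0.003  -0.0025] travel now-axes [-0.0002  0.0051 -0.0004] target-axes [-0.0002  0.0051 -0.0003]
```

View pics/s10.png

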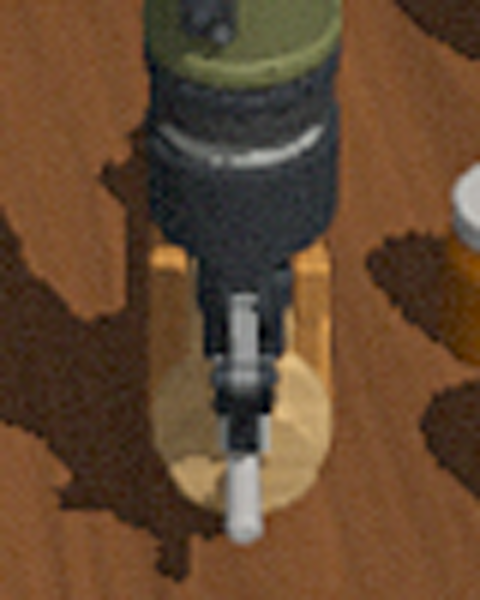

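The side view shows ring 2 threaded on the axle, with the tip sticking out at (245,530) in the crop and no force. I'll push a little further and release.

```bash
python3 -m crank '{"travel":[[0,0.004,0],[0,0.004,0],[0,0,0],[0,0,0]],"delta_rot":[[-0.01,-0.003,0],[0,0,0],[0,0,0],[0,0,0]],"hand":[0,0,0,0]}'; python3 d.py 588.3 58 93.9 79.1; python3 -m crank '{"travel":[[0,0,0],[0,0,0],[0,0,-0.01],[0,0,-0.03],[0,0,-0.04],[0,-0.01,-0.02],[0,-0.04,0],[0,-0.045,0],[0,-0.045,0],[0,-0.045,0],[0,-0.02,0],[0,0,0]],"delta_rot":[[0,0,0],[0,0,0],[0,0,0],[0,0,0],[0,0,0],[0,0,0],[0,0,-0.05],[0,0,-0.05],[0,0,0],[0,0,0],[0,0,0],[0,0,0]],"hand":[0.26,0.26,0.26,0.26,0.26,0.26,0.3,0.3,0.3,0.3,0.3,0.3]}'; python3 d.py 561.8 -229.7 110 85.4
```

```text
time: 19.4
ee_pos: [586.5, 52.5, 93.6]
ee_rot: [-0.308, -3.126, 0.018]
force: [-1.5, -1.6, -0.0]
finger_gap: 10.5
t 19.4 pos [586.5  52.5  93.6] yaw 78.76 gap 10.5 F [-1.5 -1.6 -0. ] q6 0.29
delta_rot [-0.0115  0.0007 -0.006 ] travel now-axes [-0.0007  0.0057 -0.0004] target-axes [-0.0007  0.0057 -0.0003]
time: 20.6
ee_pos: [573.3, -150.0, 210.6]
ee_rot: [0.13, 3.109, -0.006]
force: [0.7, 0.2, -0.1]
finger_gap: 25.6
t 20.6 pos [ 573.3 -150.   210.6] yaw 85.23 gap 25.6 F [ 0.7  0.2 -0.1] q6 -0.17
delta_rot [-0.0025  0.0303 -0.003 ] travel now-axes [ 0.0079 -0.0802  0.1006] target-axes [ 0.0051 -0.0804  0.1006]
```

```bash
python3 -m crank '{"travel":[[0.002,-0.035,0.03],[0.003,-0.035,0.03],[0,-0.01,0.02],[0,0,0],[0,0,0],[0,0,0]],"delta_rot":[[-0.002,0.03,-0.003],[0,0,0],[0,0,0],[0,0,0],[0,0,0],[0,0,0]],"hand":[0.35,0.35,0.35,0.35,0.35,0.35]}'; python3 d.py 561.8 -229.7 65 85.4;  python3 - <<'E'
from h import *
crop("top",245,155,90,60,7,"pics/t11.png")
E
```

```text
time: 21.2
ee_pos: [572.4, -225.8, 135.6]
ee_rot: [0.115, 3.121, 0.008]
force: [-1.0, -0.3, -0.5]
finger_gap: 30.0
t 21.2 pos [ 572.4 -225.8  135.6] yaw 85.8 gap 30.0 F [-1.  -0.3 -0.5] q6 -0.31
delta_rot [0.0058 0.0181 0.0069] travel now-axes [ 0.0115 -0.005   0.0703] target-axes [ 0.0102 -0.0047  0.0706]
```

View pics/t11.png

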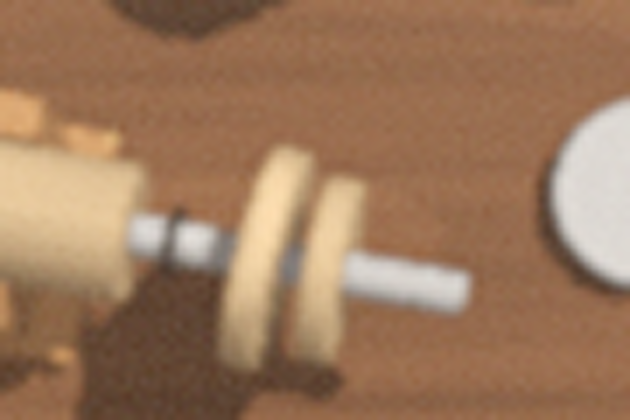

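The top view shows big and mid both on the axle, with about 42 mm of free axle left. Next is the small ring.

```bash
python3 -m crank '{"travel":[[0.008,-0.004,0.02],[0.003,0,0.015],[0,0,0],[0,0,0],[0,0,0]],"delta_rot":[[0.006,0.018,0.007],[0,0,0],[0,0,0],[0,0,0],[0,0,0]],"hand":[0.35,0.35,0.35,0.35,0.35]}'; python3 d.py 561.8 -229.7 65 85.4
```

```text
time: 21.75
ee_pos: [563.6, -226.6, 101.9]
ee_rot: [0.12, 3.135, -0.004]
force: [0.4, -0.5, -0.2]
finger_gap: 29.9
t 21.75 pos [ 563.6 -226.6  101.9] yaw 85.63 gap 29.9 F [ 0.4 -0.5 -0.2] q6 -0.31
delta_rot [-0.0024  0.0045  0.004 ] travel now-axes [ 0.0017 -0.0032  0.0369] target-axes [ 0.0016 -0.0033  0.0369]
```

```bash
python3 -m crank '{"travel":[[0.0015,-0.003,0.016],[0,0,0.016],[0,0,0],[0,0,0],[0,0,0]],"delta_rot":[[-0.002,0.004,0.004],[0,0,0],[0,0,0],[0,0,0],[0,0,0]],"hand":[0.35,0.35,0.35,0.35,0.35]}'; python3 d.py 561.8 -229.7 65 85.4
```

```text
time: 22.25
ee_pos: [563.0, -230.7, 68.9]
ee_rot: [0.127, 3.137, -0.002]
force: [0.5, -0.4, 1.0]
finger_gap: 29.8
t 22.25 pos [ 563.  -230.7   68.9] yaw 85.35 gap 29.8 F [ 0.5 -0.4  1. ] q6 -0.31
delta_rot [-0.0015  0.0025 -0.0009] travel now-axes [0.0013 0.0009 0.0038] target-axes [0.0013 0.0009 0.0039]
```

```bash
python3 -m crank '{"travel":[[0.0013,0.0009,0.0038],[0,0,0],[0,0,0]],"delta_rot":[[-0.001,0.002,0],[0,0,0],[0,0,0]],"hand":[0.35,0.35,0.35]}'; python3 -m crank '{"travel":[[0,0,0],[0,0,0],[0,0,0],[0,0,0]],"delta_rot":[[0,0,0],[0,0,0],[0,0,0],[0,0,0]],"hand":[0,0,0,0]}';python3 d.py 561.8 -229.7 65 85.4
```

```text
time: 22.55
ee_pos: [562.6, -230.1, 66.0]
ee_rot: [0.127, 3.137, -0.002]
force: [0.2, -0.5, -0.1]
finger_gap: 30.0
time: 22.95
ee_pos: [562.9, -230.1, 66.6]
ee_rot: [0.127, 3.136, -0.002]
force: [0.5, -0.4, -0.2]
finger_gap: 10.3
t 22.95 pos [ 562.9 -230.1   66.6] yaw 85.35 gap 10.3 F [ 0.5 -0.4 -0.2] q6 -0.31
delta_rot [-0.0012  0.0033 -0.0009] travel now-axes [0.0011 0.0003 0.0016] target-axes [0.0011 0.0003 0.0016]
```

```bash
python3 -m crank '{"travel":[[0,0,-0.02],[0,0,-0.03],[0,0,-0.02],[0,0.01,0],[0.001,0.035,0],[0.004,0.045,0],[0.004,0.045,0],[0.003,0.025,0],[0,0,0],[0,0,0]],"delta_rot":[[0,0,0],[0,0,0],[0,0,0],[0,0,0.06],[0,0,0.05],[0,0,0],[0,0,0],[0,0,0],[0,0,0],[0,0,0]],"hand":[0,0,0,0,0,0,0,0,0,0]}'; python3 d.py 571.3 -36 92.7 79.1
```

```text
time: 23.95
ee_pos: [581.0, -66.7, 139.4]
ee_rot: [0.312, 3.12, -0.004]
force: [0.3, 0.6, -0.3]
finger_gap: 10.4
t 23.95 pos [581.  -66.7 139.4] yaw 78.59 gap 10.4 F [ 0.3  0.6 -0.3] q6 0.09
delta_rot [-0.0017  0.0066 -0.0089] travel now-axes [0.0159 0.0283 0.0466] target-axes [0.0153 0.0283 0.0467]
```

```bash
python3 -m crank '{"travel":[[0.008,0.013,0.022],[0.007,0.012,0.02],[0,0,0],[0,0,0],[0,0,0]],"delta_rot":[[-0.002,0.006,-0.009],[0,0,0],[0,0,0],[0,0,0],[0,0,0]],"hand":[0,0,0,0,0]}'; python3 d.py 572.5 -30 92.7 79.1
```

```text
time: 24.45
ee_pos: [572.9, -44.7, 98.2]
ee_rot: [0.307, 3.122, -0.004]
force: [-0.1, -0.2, -0.2]
finger_gap: 10.2
t 24.45 pos [572.9 -44.7  98.2] yaw 78.76 gap 10.2 F [-0.1 -0.2 -0.2] q6 0.12
delta_rot [-0.002   0.0047 -0.0059] travel now-axes [0.0033 0.0144 0.0054] target-axes [0.0032 0.0144 0.0055]
```

```bash
python3 -m crank '{"travel":[[0.003,0.014,0.0055],[0,0,0],[0,0,0],[0,0,0]],"delta_rot":[[-0.002,0.005,-0.006],[0,0,0],[0,0,0],[0,0,0]],"hand":[0,0,0,0]}'; python3 d.py 572.5 -30 92.7 79.1
python3 - <<'E'
from cell import bot
import subprocess
o=bot.get_obs();p=o["ee_pos"];print(subprocess.run(["python3","ringm.py",*map(str,p),"79.1","26","12.7","-1.1"],capture_output=True,text=True).stdout)
E
```

```text
time: 24.85
ee_pos: [575.3, -31.2, 94.6]
ee_rot: [0.301, 3.123, 0.0]
force: [-0.3, -0.6, -0.4]
finger_gap: 9.8
t 24.85 pos [575.3 -31.2  94.6] yaw 79.0 gap 9.8 F [-0.3 -0.6 -0.4] q6 0.14
delta_rot [ 0.0005  0.0043 -0.0017] travel now-axes [0.003  0.0006 0.0019] target-axes [0.003  0.0006 0.0019]
C [574.2 -31.   81.9] s 33.3 dev lat 3.38 z 1.93
pred outer face cols 311.89 332.75 row bottom 217.25
meas cols 311.69 333.2 [310.5 311.4 311.7 312.5 313.3] [333.2 333.3 333.2 332.7 332.4]
meas bottom 216.2 [216.2 216.2 216.2 216.3 216.3 216.2 216.2]
```

```bash
python3 -m crank '{"travel":[[0.0034,0.008,0.0021],[0,0.002,0],[0,0,0],[0,0,0]],"delta_rot":[[0,0.004,-0.001],[0,0,0],[0,0,0],[0,0,0]],"hand":[0,0,0,0]}'; python3 d.py 574.5 -20 92.7 79.1
python3 - <<'E'
from cell import bot
import subprocess
o=bot.get_obs();p=o["ee_pos"];print(subprocess.run(["python3","ringm.py",*map(str,p),"79.1","26","12.7","-1.1"],capture_output=True,text=True).stdout)
E
```

```text
time: 25.3
ee_pos: [573.9, -19.7, 92.6]
ee_rot: [0.299, 3.127, 0.001]
force: [0.1, 0.5, -0.0]
finger_gap: 10.4
t 25.3 pos [573.9 -19.7  92.6] yaw 79.08 gap 10.4 F [ 0.1  0.5 -0. ] q6 0.16
delta_rot [ 0.0005  0.0003 -0.0004] travel now-axes [-0.0007 -0.0002 -0.0001] target-axes [-0.0007 -0.0002 -0.0001]
C [572.8 -19.5  79.9] s 22.3 dev lat -0.22 z -0.11
pred outer face cols 310.48 331.15 row bottom 214.41
meas cols 310.66 331.36 [310.6 310.6 310.7 311.3 311.5] [331.5 331.5 331.4 331.2 330.6]
meas bottom 213.36 [213.2 213.3 213.3 213.4 213.5 213.5 213.4]
```

```bash
python3 -m crank '{"travel":[[0,0.005,0],[0,0.005,0],[0,0.005,0],[0,0.005,0],[0,0.004,0]],"delta_rot":[[0,0,0],[0,0,0],[0,0,0],[0,0,0],[0,0,0]],"hand":[0,0,0,0,0]}'; python3 d.py 579.8 15 92.6 79.1
```

```text
time: 25.85
ee_pos: [577.4, 4.0, 92.2]
ee_rot: [-0.301, -3.125, 0.004]
force: [-1.2, -0.2, -0.8]
finger_gap: 10.2
t 25.85 pos [577.4   4.   92.2] yaw 78.99 gap 10.2 F [-1.2 -0.2 -0.8] q6 0.2
delta_rot [-0.0029 -0.0016 -0.0018] travel now-axes [-0.0003  0.0112 -0.0004] target-axes [-0.0003  0.0112 -0.0004]
```

```bash
python3 -m crank '{"travel":[[0,0.006,0],[0,0.006,0],[0,0.005,0],[0,0.003,0],[0,0,0]],"delta_rot":[[-0.003,0,0],[0,0,0],[0,0,0],[0,0,0],[0,0,0]],"hand":[0,0,0,0,0]}'; python3 d.py 583 25 92.6 79.1
python3 - <<'E'
from h import *
crop("side",280,110,80,100,6,"pics/s12.png")
E
```

```text
time: 26.35
ee_pos: [581.8, 27.3, 92.1]
ee_rot: [-0.299, -3.126, -0.004]
force: [-1.1, -0.4, -0.6]
finger_gap: 10.2
t 26.35 pos [581.8  27.3  92.1] yaw 79.09 gap 10.2 F [-1.1 -0.4 -0.6] q6 0.24
delta_rot [ 0.0024 -0.0019 -0.0002] travel now-axes [-0.0017 -0.002  -0.0005] target-axes [-0.0017 -0.002  -0.0005]
```

View pics/s12.png

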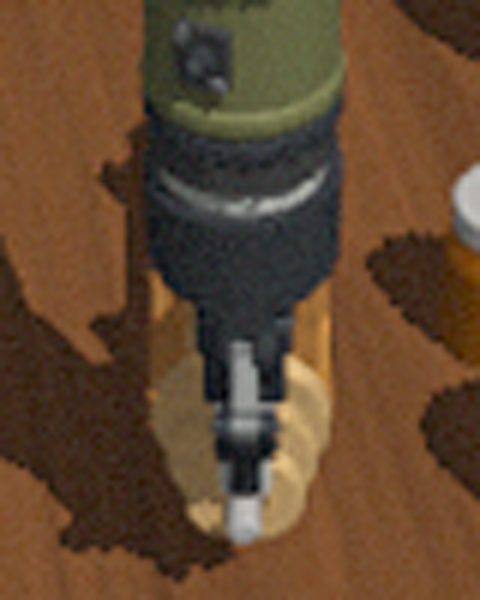

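Threaded with the tip visible and no force. Release, lift, back off, and turn 90° so the fingers form a fork astride the axle for a centred push.

```bash
python3 -m crank '{"travel":[[0,0,0],[0,0,0],[0,0,-0.01],[0,0,-0.03],[0,0,-0.03],[0,-0.02,-0.01],[0,-0.035,0],[0,-0.015,0],[0,0,0]],"delta_rot":[[0,0,0],[0,0,0],[0,0,0],[0,0,0],[0,0,0],[0,0,0],[0,0,0],[0,0,0],[0,0,0.1]],"hand":[0.26,0.26,0.26,0.26,0.26,0.26,0.4,0.42,0.42]}';python3 -m crank '{"travel":[[0,0,0],[0,0,0],[0,0,0],[0,0,0],[0,0,0],[0,0,0],[0,0,0],[0,0,0],[0,0,0],[0,0,0],[0,0,0]],"delta_rot":[[0,0,0.148],[0,0,0.148],[0,0,0.148],[0,0,0.148],[0,0,0.148],[0,0,0.148],[0,0,0.148],[0,0,0.148],[0,0,0.148],[0,0,0.13],[0,0,0]],"hand":[0.42,0.42,0.42,0.42,0.42,0.42,0.42,0.42,0.42,0.42,0.42]}'; python3 d.py 571 -30 66 -10.9
python3 - <<'E'
from h import *
crop("top",225,155,110,60,7,"pics/t13.png")
crop("side",280,110,80,100,6,"pics/s13.png")
E
```

```text
time: 27.3
ee_pos: [571.5, -43.7, 180.8]
ee_rot: [0.457, 3.101, 0.009]
force: [0.7, -0.0, 0.5]
finger_gap: 35.8
time: 28.4
ee_pos: [574.0, -42.4, 186.4]
ee_rot: [-2.44, -1.977, -0.033]
force: [0.4, 0.9, 0.1]
finger_gap: 36.3
t 28.4 pos [574.  -42.4 186.4] yaw -11.99 gap 36.3 F [0.4 0.9 0.1] q6 1.7
delta_rot [ 0.0131 -0.0169 -0.0189] travel now-axes [ 0.0094 -0.0071  0.1205] target-axes [ 0.0116 -0.0053  0.1204]
```

View pics/t13.png

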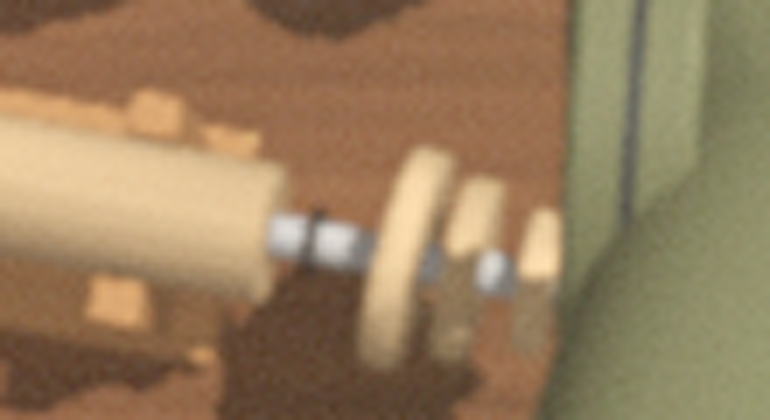

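View pics/s13.png

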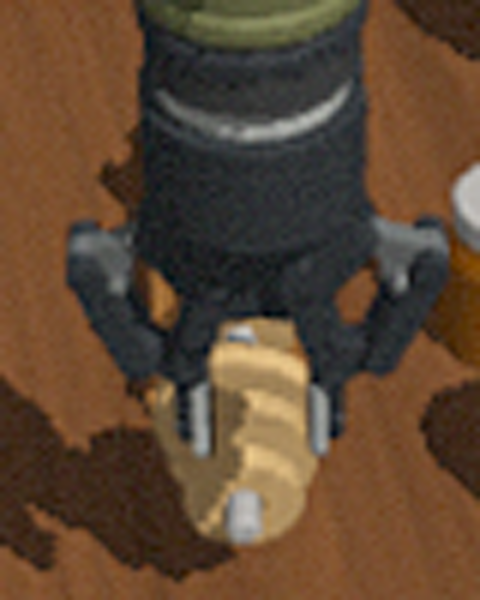

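All three rings are on in the right order: big, mid, small from the roller outwards, with the washer at (312,235) in the top crop. Lowering the fork in front of the tip.

```bash
python3 -m crank '{"travel":[[0,-0.005,0.03],[0,0,0.03],[0,0,0.02],[0,0,0],[0,0,0],[0,0,0]],"delta_rot":[[0.013,-0.017,-0.019],[0,0,0],[0,0,0],[0,0,0],[0,0,0],[0,0,0]],"hand":[0.32,0.32,0.32,0.32,0.32,0.32]}'; python3 d.py 570 -35 66 -10.9
```

```text
time: 29.1
ee_pos: [572.3, -40.8, 107.3]
ee_rot: [2.404, 2.016, 0.007]
force: [-0.3, 0.8, -0.6]
finger_gap: 27.5
t 29.1 pos [572.3 -40.8 107.3] yaw -10.04 gap 27.5 F [-0.3  0.8 -0.6] q6 1.67
delta_rot [ 0.0057 -0.0011  0.015 ] travel now-axes [ 0.0053 -0.0035  0.0413] target-axes [ 0.0052 -0.0033  0.0413]
```

```bash
python3 -m crank '{"travel":[[0.002,-0.003,0.02],[0,0,0.018],[0,0,0],[0,0,0],[0,0,0]],"delta_rot":[[0.006,-0.001,0.015],[0,0,0],[0,0,0],[0,0,0],[0,0,0]],"hand":[0.32,0.32,0.32,0.32,0.32]}'; python3 d.py 571 -30 66 -10.9;python3 - <<'E'
from h import *
crop("side",280,110,80,120,5,"pics/s14.png")
E
```

```text
time: 29.6
ee_pos: [575.9, -38.7, 76.2]
ee_rot: [2.414, 1.996, 0.015]
force: [0.6, -0.6, -0.7]
finger_gap: 27.5
t 29.6 pos [575.9 -38.7  76.2] yaw -10.83 gap 27.5 F [ 0.6 -0.6 -0.7] q6 1.69
delta_rot [ 0.0128 -0.002   0.0013] travel now-axes [ 0.0076 -0.0066  0.0101] target-axes [ 0.0076 -0.0064  0.0102]
```

View pics/s14.png

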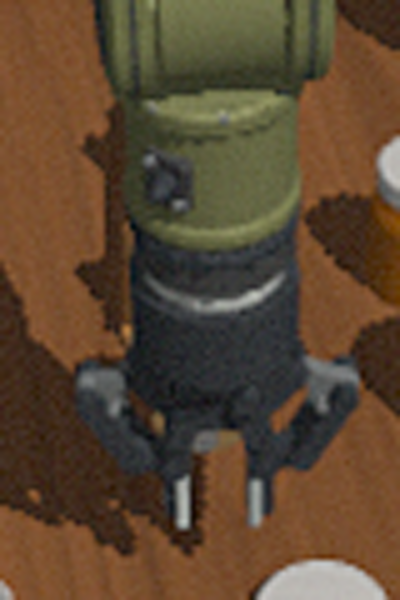

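```bash
python3 -m crank '{"travel":[[0.003,-0.0064,0.01],[0,0,0],[0,0,0],[0,0,0]],"delta_rot":[[0.013,-0.002,0.001],[0,0,0],[0,0,0],[0,0,0]],"hand":[0.32,0.32,0.32,0.32]}'; python3 d.py 571 -30 66 -10.9
```

```text
time: 30.05
ee_pos: [571.4, -34.2, 67.4]
ee_rot: [2.421, 2.0, 0.003]
force: [-0.3, -0.2, 0.4]
finger_gap: 26.9
t 30.05 pos [571.4 -34.2  67.4] yaw -10.88 gap 26.9 F [-0.3 -0.2  0.4] q6 1.7
delta_rot [ 0.0024 -0.0004  0.0004] travel now-axes [ 0.0041 -0.0011  0.0014] target-axes [ 0.0041 -0.0011  0.0014]
```

```bash
python3 -m crank '{"travel":[[0.01,-0.001,0.001],[0.01,0,0],[0.01,0,0],[0.01,0,0],[0.008,0,0]],"delta_rot":[[0,0,0],[0,0,0],[0,0,0],[0,0,0],[0,0,0]],"hand":[0.32,0.32,0.32,0.32,0.32]}'; python3 d.py 580 17 66 -10.9
```

```text
time: 30.55
ee_pos: [580.2, 16.8, 66.5]
ee_rot: [2.422, 1.999, 0.004]
force: [0.5, 0.2, -0.7]
finger_gap: 27.4
t 30.55 pos [580.2  16.8  66.5] yaw -10.92 gap 27.4 F [ 0.5  0.2 -0.7] q6 1.79
delta_rot [ 0.0027 -0.0009 -0.0003] travel now-axes [ 0.0002 -0.0002  0.0005] target-axes [ 0.0002 -0.0002  0.0005]
```

Sliding freely. I'll continue in smaller steps and watch the force.

```bash
python3 -m crank '{"travel":[[0.008,0,0],[0.008,0,0],[0.008,0,0]],"delta_rot":[[0,0,0],[0,0,0],[0,0,0]],"hand":[0.32,0.32,0.32]}'; python3 -m crank '{"travel":[[0.004,0,0],[0.004,0,0],[0.003,0,0]],"delta_rot":[[0,0,0],[0,0,0],[0,0,0]],"hand":[0.32,0.32,0.32]}'; python3 d.py 590 60 66 -10.9
```

```text
time: 30.85
ee_pos: [585.2, 42.9, 66.5]
ee_rot: [2.42, 2.0, 0.003]
force: [0.5, -0.3, -0.0]
finger_gap: 26.9
time: 31.15
ee_pos: [587.6, 55.0, 66.5]
ee_rot: [2.419, 2.0, 0.002]
force: [-0.2, -0.4, 0.2]
finger_gap: 27.2
t 31.15 pos [587.6  55.   66.5] yaw -10.82 gap 27.2 F [-0.2 -0.4  0.2] q6 1.85
delta_rot [0.0031 0.0006 0.0013] travel now-axes [0.0054 0.0014 0.0005] target-axes [0.0054 0.0014 0.0005]
```

```bash
python3 -m crank '{"travel":[[0.003,0,0],[0.003,0,0],[0.003,0,0]],"delta_rot":[[0,0,0],[0,0,0],[0,0,0]],"hand":[0.32,0.32,0.32]}';  python3 - <<'E'
from h import *
crop("top",225,155,110,60,7,"pics/t15.png")
crop("side",280,90,80,110,5,"pics/s15.png")
E
```

```text
time: 31.45
ee_pos: [588.8, 61.7, 66.6]
ee_rot: [2.418, 1.996, -0.004]
force: [-1.3, -5.3, 1.6]
finger_gap: 27.4
```

View pics/t15.png

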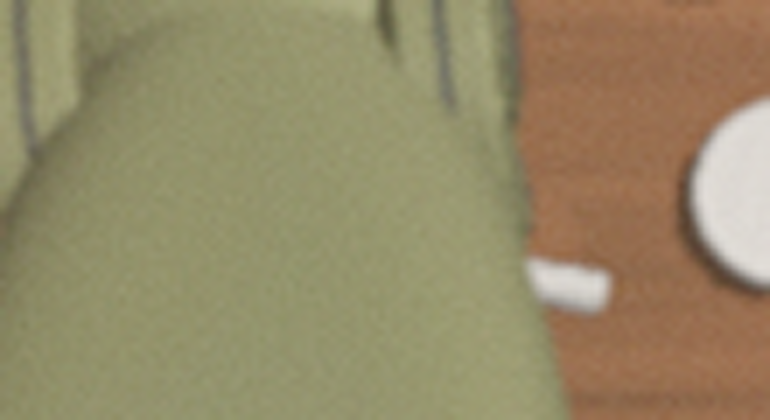

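View pics/s15.png

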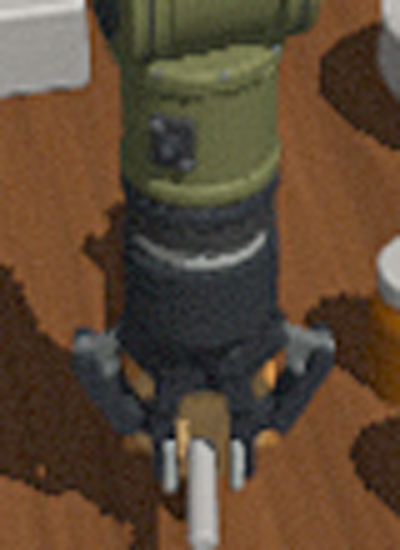

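The force is about 5 N, so the washer has started to move. I'll keep going gently until I feel the end stop.

```bash
for i in 1 2; do python3 -m crank '{"travel":[[0.003,0,0],[0.003,0,0]],"delta_rot":[[0,0,0],[0,0,0]],"hand":[0.32,0.32]}'; done; python3 d.py 592.1 70 66 -10.9
```

```text
time: 31.75
ee_pos: [589.5, 65.7, 66.6]
ee_rot: [2.418, 1.993, -0.008]
force: [0.1, -5.3, 1.3]
finger_gap: 27.2
time: 31.95
ee_pos: [590.2, 69.5, 66.6]
ee_rot: [2.418, 1.989, -0.013]
force: [-1.7, -5.9, 2.3]
finger_gap: 27.3
t 31.95 pos [590.2  69.5  66.6] yaw -11.13 gap 27.3 F [-1.7 -5.9  2.3] q6 1.89
delta_rot [ 0.003  0.013 -0.004] travel now-axes [0.0009 0.0018 0.0006] target-axes [0.0009 0.0018 0.0006]
```

```bash
for i in 1 2; do python3 -m crank '{"travel":[[0.003,0,0],[0.003,0,0]],"delta_rot":[[0,0,0],[0,0,0]],"hand":[0.32,0.32]}'; done; python3 d.py 592.1 70 66 -10.9
```

```text
time: 32.15
ee_pos: [590.5, 71.8, 66.7]
ee_rot: [2.417, 1.983, -0.022]
force: [-1.8, -12.7, 3.9]
finger_gap: 27.5
time: 32.35
ee_pos: [590.3, 71.5, 66.9]
ee_rot: [2.414, 1.973, -0.036]
force: [-1.7, -11.3, 2.8]
finger_gap: 27.7
t 32.35 pos [590.3  71.5  66.9] yaw -11.46 gap 27.7 F [ -1.7 -11.3   2.8] q6 1.91
delta_rot [ 0.0035  0.0332 -0.0098] travel now-axes [-0.001   0.0021  0.0009] target-axes [-0.0011  0.0021  0.0009]
```

```bash
python3 -m crank '{"travel":[[0.005,0.001,0],[0.005,0,0]],"delta_rot":[[0.003,0.033,-0.01],[0,0.01,0]],"hand":[0.32,0.32]}'; python3 -m crank '{"travel":[[0.007,0,0],[0.007,0,0],[0.007,0,0]],"delta_rot":[[0,0.02,0],[0,0.02,0],[0,0.02,0]],"hand":[0.32,0.32,0.32]}';  python3 d.py 592.1 72 66 -10.9
```

```text
time: 32.55
ee_pos: [590.6, 72.2, 66.5]
ee_rot: [2.422, 1.993, -0.01]
force: [-1.5, -16.6, 4.4]
finger_gap: 27.3
time: 32.85
ee_pos: [590.3, 72.6, 66.2]
ee_rot: [-2.432, -1.978, -0.015]
force: [-2.4, -19.5, 5.4]
finger_gap: 27.5
t 32.85 pos [590.3  72.6  66.2] yaw -11.75 gap 27.5 F [ -2.4 -19.5   5.4] q6 1.89
delta_rot [ 0.001  -0.0113 -0.0148] travel now-axes [-0.0002  0.0018  0.0002] target-axes [-0.0003  0.0018  0.0002]
```

It stalls at about 20 N and y≈72, which matches the predicted home position. Backing straight out to look.

```bash
python3 -m crank '{"travel":[[-0.01,0,0],[-0.02,0,0],[-0.03,0,0],[-0.035,0,0],[-0.03,0,0],[0,0,0]],"delta_rot":[[0,-0.01,-0.015],[0,0,0],[0,0,0],[0,0,0],[0,0,0],[0,0,0]],"hand":[0.32,0.32,0.32,0.32,0.32,0.32]}';python3 - <<'E'
from h import *
crop("top",235,160,90,55,8,"pics/t16.png")
crop("side",290,110,60,100,6,"pics/s16.png")
E
python3 d.py 570 -40 66 -10.9
```

```text
time: 33.45
ee_pos: [567.6, -51.1, 65.5]
ee_rot: [-2.414, -2.002, -0.016]
force: [0.2, -0.1, -0.8]
finger_gap: 27.1
t 33.55 pos [568.3 -48.7  65.6] yaw -10.52 gap 27.5 F [ 0.   1.5 -0.3] q6 1.66
delta_rot [ 0.0031 -0.0122  0.0066] travel now-axes [ 0.0089  0.0001 -0.0003] target-axes [ 0.0089  0.     -0.0004]
```

View pics/t16.png

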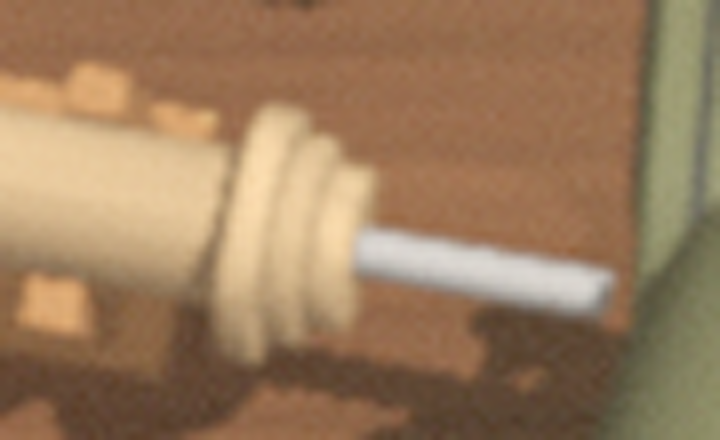

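View pics/s16.png

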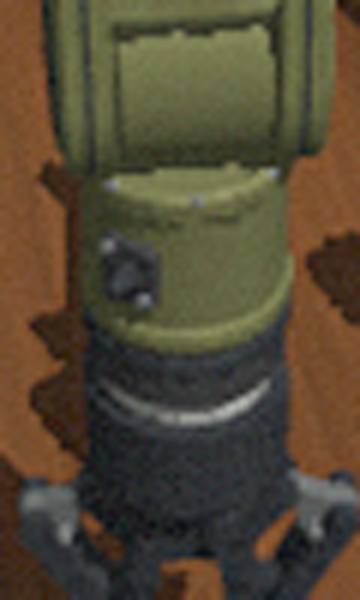

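Run:
```python
from h import *
im0=cv2.imread("pics/top0.png").astype(int);im=cam("top")[2].astype(int)
for n,I in(("start",im0),("now",im)):
    m=((np.ptp(I,axis=2)<35)&(I.min(2)>110));m[:,:255]=0;m[:,314:]=0;m[:183]=0;m[202:]=0
    k,l,s,c=cv2.connectedComponentsWithStats(m.astype(np.uint8));i=1+np.argmax(s[1:,4]);p=np.argwhere(l==i)[:,::-1]
    vx,vy,x,y=cv2.fitLine(p.astype(np.float32),cv2.DIST_L2,0,.01,.01).ravel();t=(p-[x,y])@[vx,vy]
    A,B=[plane("top",(x+vx*q,y+vy*q),80) for q in(t.min(),t.max())];print(n,A.round(1),B.round(1),np.linalg.norm(A-B).round(1))
# edge profile along axle
for dz in(0,):
    pass
crop("top",255,168,40,40,15,"pics/t17.png")
```

```text
start [600.5 123.3  80. ] [577.5   3.3  80. ] 122.2
now [592.5  83.7  80. ] [578.3   5.6  80. ] 79.3
```

View pics/t17.png

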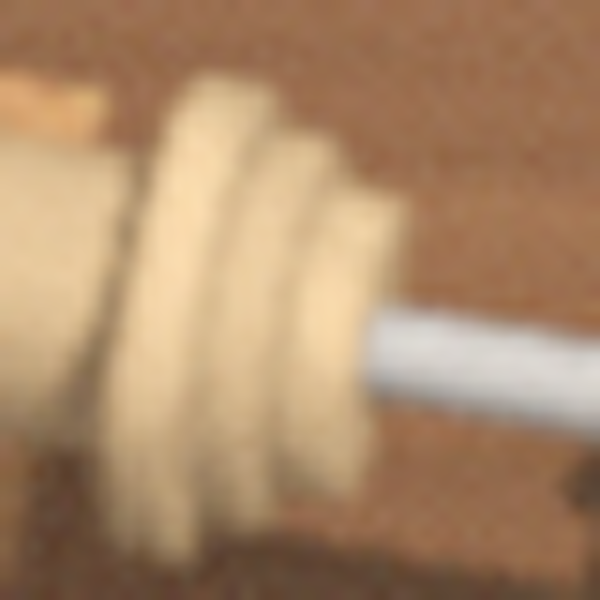

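Run:
```python
from h import *
cv2.imwrite("pics/topend.png",cam("top")[2])
```

```text
(no output)
```

View pics/topend.png

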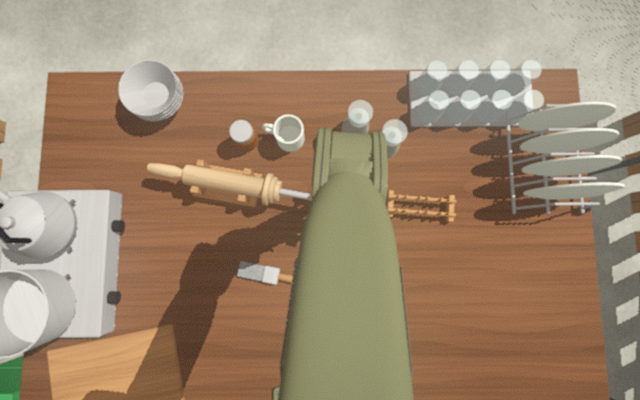

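The stack is home at (272,188), the rack is empty, and the jar, mug, goblets and brush are where they started. The arm hides the spoon and lid in this view. The fork is clear of the axle, so I'm handing in.

```bash
python3 -m crank '{"travel":[[0,0,0],[0,0,0]],"delta_rot":[[0,0,0],[0,0,0]],"hand":[0.32,0.32]}'
python3 - <<'E'
from cell import bot
print(bot.job_done())
E
```

```text
time: 33.85
ee_pos: [569.1, -45.4, 65.6]
ee_rot: [-2.406, -2.011, -0.019]
force: [-0.1, -0.9, -0.3]
finger_gap: 27.1
the job is handed in; nothing more can be done
None
```

I threaded the big, middle and small rings onto the axle in that order. Then I pushed rings and washer home with the open fingers astride the axle. The push stalled at about 20 N, and I handed in at about 34 s with the gripper clear.

**Last checks**
- **Stack:** the top view shows it snug against the roller. I measured 79.3 mm of axle exposed, against 80 mm expected. The same method read 122.2 mm for the 120 mm bare axle at the start, so trust it only to about 2 mm. The washer is hidden, so I took it as home from the force stall and this length, not from seeing it.
- **Other things:** the jar, mug, glasses and brush look unmoved. The spoon and jar lid were hidden behind the arm in the final view. The lid was still in place in earlier pictures; I did not check the spoon again.

**What went wrong or disagreed**
- **Big ring:** the first two tries touched the axle end at about 17 N. The rings sat about 2 mm lower in the rack than I had assumed. After I corrected the height, all three went on without force.
- **Fingertips:** at the rack they looked about 10 mm off the reported tool position in both pictures. I never explained that, but it did not show at the axle.

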